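# Shingle the slide flats on the reading rack

## Task

Slide the three slide flats along their steps into the marked lane of the reading rack, the lowest one first, then the middle, then the top, so that they overlap like shingles: each flat's lower edge squarely on its own exposure line and its sides between the lane's side lines. Keep them on their steps - slide them, do not lift them off - and leave everything else on the rack and bench where it is.

Things in the scene. Friction and masses are not known exactly. Their poses are not given: they have to be found in the camera images.
- rack: fixed white stepped rack, 510 mm wide, falling towards the robot. Tilted frame: x points up the slope, 0.14 rad (8 deg) above level, y along the steps, z square to the surfaces. Origin mid-width in the plane of step 1. Surfaces, all parallel to x and y: apron x -55 to 30, z -12 mm; step 1 x 30 to 125, z 0; step 2 x 125 to 220, z 12; step 3 x 220 to 325, z 24, with an 18 mm high stop behind it
- lane: the lane: flush printed lines on the rack; axes as the rack's, set up to 35 mm sideways of its middle. Two lines up the slope, 118 mm apart, mark its sides; three lines across it, 200 mm long and 95 mm apart, are the exposure lines, each printed on the surface one step (12 mm) below the flat it is for (the lowest on the apron). Origin: the lowest line's middle, raised to the plane of step 1
- flat1: the lowest slide flat, loose, on step 1, starting at its left (+y) end, askew by up to 12 deg: a grey rigid plate 112 (x, up the slope) x 110 (y) x 8 mm, 0.13 to 0.25 kg, with a raised hollow label band along its whole lower (-x) edge, 36 mm deep, top 18 mm above the underside. All edges are upright faces. Friction about 0.6: it stays where it is left. Origin: centre of the underside
- flat1_edge (a point): middle of the lower edge of flat 1, at its underside, 56 mm down the slope from the flat's origin; axes as the flat's. The lower 28 to 38 mm of the flat hangs over the front edge of its step; its centre of mass, within 3 mm of the origin, must stay over the step or it tips. Pushed sideways, a flat also creeps downhill a little as it slides (up to a quarter of the way gone)
- line1 (a point): where flat1_edge belongs: over the middle of exposure line 1 (counted from the lowest), in the plane of step 1; axes as the lane's
- flat2: the middle slide flat, loose, on step 2, starting at its right (-y) end, askew by up to 12 deg: a grey rigid plate 112 (x, up the slope) x 110 (y) x 8 mm, 0.13 to 0.25 kg, with a raised hollow label band along its whole lower (-x) edge, 36 mm deep, top 18 mm above the underside. All edges are upright faces. Friction about 0.6: it stays where it is left. Origin: centre of the underside
- flat2_edge (a point): middle of the lower edge of flat 2, at its underside, 56 mm down the slope from the flat's origin; axes as the flat's. The lower 28 to 38 mm of the flat hangs over the front edge of its step; its centre of mass, within 3 mm of the origin, must stay over the step or it tips. Pushed sideways, a flat also creeps downhill a little as it slides (up to a quarter of the way gone)
- line2 (a point): where flat2_edge belongs: over the middle of exposure line 2 (counted from the lowest), in the plane of step 2; axes as the lane's
- flat3: the top slide flat, loose, on step 3, starting at its left (+y) end, askew by up to 12 deg: a grey rigid plate 112 (x, up the slope) x 110 (y) x 8 mm, 0.13 to 0.25 kg, with a raised hollow label band along its whole lower (-x) edge, 36 mm deep, top 18 mm above the underside. All edges are upright faces. Friction about 0.6: it stays where it is left. Origin: centre of the underside
- flat3_edge (a point): middle of the lower edge of flat 3, at its underside, 56 mm down the slope from the flat's origin; axes as the flat's. The lower 28 to 38 mm of the flat hangs over the front edge of its step; its centre of mass, within 3 mm of the origin, must stay over the step or it tips. Pushed sideways, a flat also creeps downhill a little as it slides (up to a quarter of the way gone)
- line3 (a point): where flat3_edge belongs: over the middle of exposure line 3 (counted from the lowest), in the plane of step 3; axes as the lane's
- mailer: a flat white slide mailer, 25 x 60 x 18 mm, lying along the front edge of the second step, left part; to be left alone. Origin: centre of its underside
- loupe: a black round loupe, diameter 48 mm, 32 mm high, on the right part of the third step; to be left alone. Origin: centre of its underside
- counter: a black key counter, 50 x 75 x 20 mm, lying on the right part of the apron; to be left alone. Origin: centre of its underside
- reagent: an amber bottle, diameter 68 mm, 150 mm high, on the bench to the left of the rack; to be left alone. Origin: centre of its underside
- saline: a white bottle, diameter 72 mm, 170 mm high, on the bench to the right of the rack; to be left alone. Origin: centre of its underside
- stain_jar: a glass staining jar, open, 90 x 70 x 85 mm, on the bench near the rack's right front corner; to be left alone. Origin: centre of its underside
- tray: a shallow steel tray, 160 x 90 x 30 mm, on the bench near the rack's left front corner; to be left alone. Origin: centre of its underside
- beaker: a clear beaker, diameter 70 mm, 90 mm high, on the bench behind the amber bottle; to be left alone. Origin: centre of its underside

How it is judged:
By the outcome, as a careful person would: the job done as asked, in the order asked, and still so for the second after the job is handed in, with the robot touching nothing.
It also fails if it takes over 67 s, if anything falls off the work surface, if the arm or the gripper's body presses on something with over 40 N, if the wrist force passes 120 N, or if a joint passes its speed limit or range.

## Robot

A 6-joint arm with a two-finger parallel gripper is mounted at the origin on the work surface. World frame = base frame: x ahead of the robot, y to its left, z up, the work surface at z = 0. Lengths are in mm, angles in rad, forces in N, time in s.
With the tool pointing down it reaches from about 400 to 925 mm from the base axis. Payload 12.5 kg.
Tool frame: the origin (TCP) lies on the mounting face of the last link; the fingertips stand 190 mm ahead of it and the grasp point (between the pads) lies 171 mm ahead of it; x points along the fingers, y is the direction in which the jaws open and shut, and the axes are right-handed (so a half turn about x gives the same grasp; the last joint's range is limited). The gripper opens to 95 mm and grips with 3 to 60 N. Pads are 20 mm wide; open, the fingers measure 119 mm over their backs; the gripper's body (75 mm by 180 mm) begins 59 mm behind the grasp point.
Start: joints at [1.052, 0.491, 1.559, -0, 1.092, -0.106], TCP at [250.712, 572.511, 404.761] pointing down, gripper open.
Joint ranges: [-3.1, 3.1], [-0.84, 2.19], [0.05, 2.79], [-1.13, 4.28], [0.06, 2.93], [-2.69, 2.69]. Speed limits (rad/s): [2.22, 2.22, 2.79, 3.14, 3.14, 3.14].

## Interface

Orientations are given as [roll, pitch, yaw] about the fixed x, y, z axes, in that order (R = Rz(yaw) Ry(pitch) Rx(roll)).
In Python, from cell import env, eyes gives the robot as it stands. The module is installed in compiled form; this text tells all that it offers.
- The arm moves only by the tool jog_arm, never from a script. Its argument "deltas" is one flat list of numbers, 7 for each row, row after row: the shift along the tool's x, y, z in mm, then the turn, a rotation vector about the tool's x, y, z in rad, then the opening, from 0 (shut) to 1 (fully open). A call has 1 to 10 rows; each row shifts and turns the pose as measured when the row begins, along the tool's axes as they then stand; what a row does not reach is not made up. A row lasts 1/8 s, in which the tool goes at most 62.5 mm and 10.7 degrees, less where a joint would pass 70% of its speed; a pose out of reach is approached as far as the arm can. A call is refused whole if a number of a shift passes 62.5 or a number of a turn 0.188, either way. A call with a gripper value outside its range is refused whole. The fingers move at their own pace and stop on an object; the grip force is fixed at half the most. Time passes only in rows, so rows that do not move let the fingers close. It gives the time, the measured TCP pose, the force and the opening at its end, in the units of the state.
- env.state(): the state, without advancing time (a new reading comes with each control period).
- eyes.read_camera(name): name is "scene" or "top" or "wrist"; returns a dict with "image" (420x560x3 uint8, red, green, blue), "fovy" (degrees; the focal length in pixels is half the picture's height over the tangent of half this angle, whatever the lens; pixels are square), "cx", "cy" (the principal point, pixels), "dist" ([k1, k2, p1, p2, k3] as OpenCV has them; the pictures are not rectified), "world_from_camera" (4x4, takes a point from camera to world coordinates). Camera axes: x right, y up, looking along -z (the intrinsics and any distortion apply to the point x, -y, -z); pixel columns grow to the right and rows downward; lengths in mm; the calibration is good to about 2 mm. A picture is of the moment at which its call begins. There is no depth.
- env.job_done(): hands the job in, once; it reports no verdict.
The state is a dict: "t": time; "joints": joint angles; "qvel": joint speeds; "tau": joint torques, N m; "eef_pos": TCP position; "tcp_rot": TCP orientation; "ft_force": force on the tool from outside, world axes, zero at the start; "moment": the same for the moment, N m; "opening": opening from 0.0 (shut) to 1.0 (fully open).
Only numpy, scipy, OpenCV 4.12 (cv2) and the standard library are available. Lean on these libraries where they do the work, as an engineer would, in place of code of your own. Each camera call takes 0.05 s, during which the arm holds its last target.

## Working session

There is one attempt and no reset: what is moved stays moved. The work goes in short steps, Python scripts to look and compute and a tool call to move; the robot and the scene stay as the last step left them, time stands still between calls to the robot, and variables do not carry over. Pictures are saved under pics/ and viewed, and the job is handed in when it is done.

Besides the shell and the picture viewer there is one more tool, called after "Call:" as name(argument=value, ...) on one line, values as JSON. jog_arm: Moves the arm, as the interface text tells. Its arguments: {"type":"object","properties":{"deltas":{"type":"array","items":{"type":"number"}}},"required":["deltas"]}

```bash
mkdir -p pics; ls; python3 - <<'E'
from cell import env, eyes
import cv2
print(env.state())
for n in ["scene","top","wrist"]:
    c=eyes.read_camera(n)
    print(n,c["fovy"],c["cx"],c["cy"],c["dist"],c["world_from_camera"].tolist() if hasattr(c["world_from_camera"],'tolist') else c["world_from_camera"])
    cv2.imwrite(f"pics/a_{n}.png",c["image"][:,:,::-1])
E
```

```text
pics
{'t': 0.0, 'joints': array([ 1.05243179e+00,  4.91551515e-01,  1.55949155e+00,  1.14691230e-05,
        1.09170713e+00, -1.05584249e-01]), 'qvel': array([ 0.00158628, -0.0005849 , -0.00015725,  0.00026873,  0.00043906,
       -0.00040674]), 'tau': array([ 2.57435444e-03, -6.12654305e+01, -2.58176994e+01,  6.93764328e-02,
        4.82794200e-02, -5.27550833e-05]), 'eef_pos': array([250.66894694, 572.47700243, 404.15212883]), 'tcp_rot': array([-1.68516779,  1.56963875, -2.09795336]), 'ft_force': array([-0.30637448,  0.92459619,  0.11563847]), 'moment': array([ 0.007794  , -0.01604748, -0.01075821]), 'opening': 0.9987808843536993}
scene 50.94347270247085 275.84710577606285 205.07438562899088 [0.00143915 0.         0.         0.         0.        ] [[0.35260428156037593, -0.6286938363925393, 0.6931192398911767, 1222.3713824793006], [0.9357627176364179, 0.23350153669910495, -0.2642445243346822, -265.9861736782304], [0.004284496119387788, 0.7417688942259496, 0.6706418944949795, 788.4571115963473], [0.0, 0.0, 0.0, 1.0]]
top 42.09485482586848 284.52823210013486 210.7779810085138 [0.00135227 0.         0.         0.         0.        ] [[0.014731949259365752, 0.9865001626428516, -0.16309628682666882, 292.8335941375796], [-0.9995512318076655, 0.01878460865544772, 0.02333395528923927, 32.280091710550884], [0.02608265060913122, 0.16267933975551177, 0.9863341866496937, 1392.3111625197987], [0.0, 0.0, 0.0, 1.0]]
wrist 62.99227079704623 283.431427374238 206.49957691798343 [0.02317727 0.         0.         0.         0.        ] [[0.40146168052516445, -0.8882605070403728, -0.22320795394046686, 187.55903259249718], [0.9158744735991892, 0.3889383071173271, 0.09950347665340593, 600.1145170692524], [-0.0015708848837067584, -0.2443773002737501, 0.9696789507004854, 383.65655176164137], [0.0, 0.0, 0.0, 1.0]]
```

View pics/a_top.png

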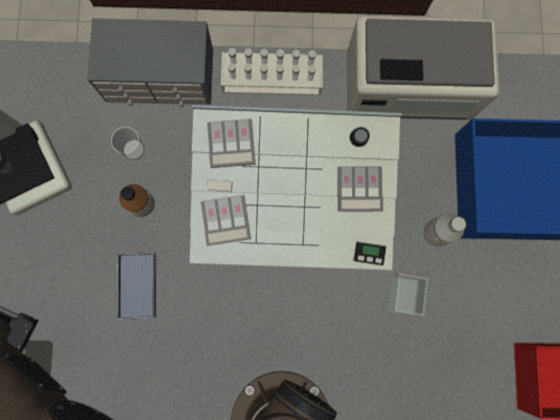

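View pics/a_scene.png

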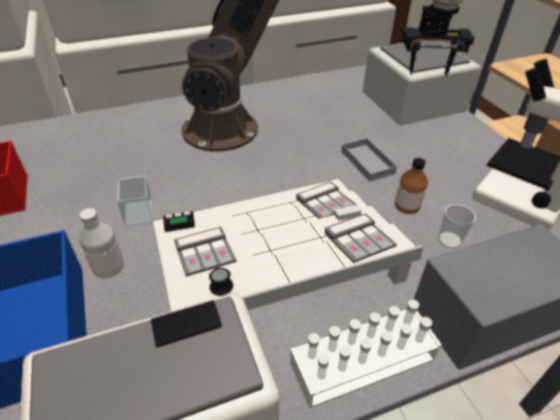

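View pics/a_wrist.png

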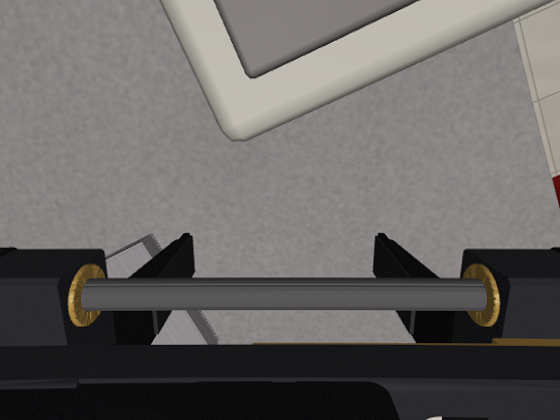

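The top view shows the rack (cols 190–400, rows 108–268) with flats at about (225,220), (360,188) and (232,143), and the lane between cols 257 and 307. I'll enlarge it to mark points.

```bash
python3 - <<'E'
import cv2
a=cv2.imread("pics/a_top.png")
for n,(x0,y0,x1,y1) in {"L":(185,100,265,160),"L2":(185,170,265,270),"M":(240,100,330,260),"R":(320,100,410,275)}.items():
    c=a[y0:y1,x0:x1]; f=min(800/c.shape[1],600/c.shape[0]); f=int(f)
    c=cv2.resize(c,None,fx=f,fy=f,interpolation=cv2.INTER_CUBIC)
    for k in range(0,x1-x0,10): cv2.putText(c,str(x0+k),(k*f,8),0,.3,(0,0,255)); cv2.line(c,(k*f,0),(k*f,c.shape[0]),(0,0,255) if 0 else (200,160,60),1)
    for k in range(0,y1-y0,10): cv2.putText(c,str(y0+k),(0,k*f+10),0,.3,(0,0,255)); cv2.line(c,(0,k*f),(c.shape[1],k*f),(200,160,60),1)
    cv2.imwrite(f"pics/z_{n}.png",c)
E
```

```text
(no output)
```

View pics/z_M.png

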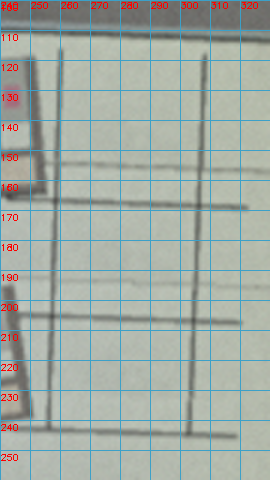

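View pics/z_L2.png

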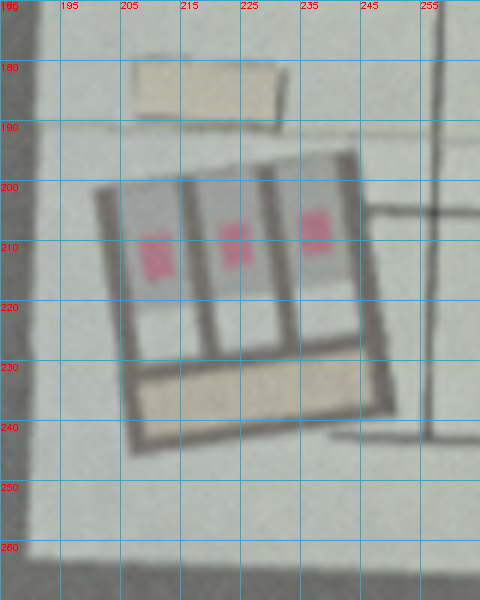

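View pics/z_L.png

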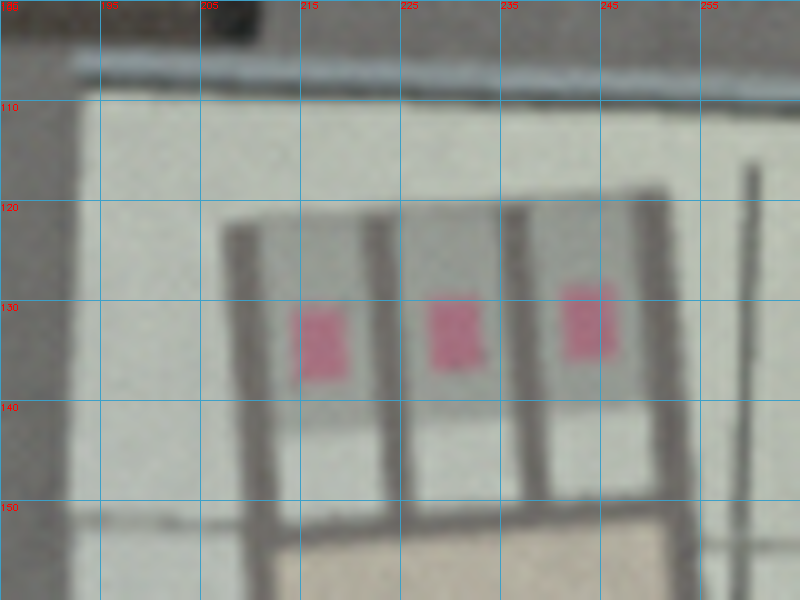

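View pics/z_R.png

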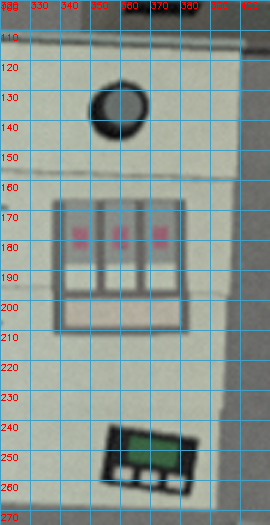

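```bash
cat > h.py <<'E'
import numpy as np, cv2
from cell import env, eyes
from scipy.optimize import least_squares
from scipy.spatial.transform import Rotation as R
def cam(n,save=None):
    c=eyes.read_camera(n)
    if save: cv2.imwrite(f"pics/{save}.png",c["image"][:,:,::-1])
    return c
def K(c):
    f=210/np.tan(np.radians(c["fovy"])/2); return np.array([[f,0,c["cx"]],[0,f,c["cy"]],[0,0,1.]])
def proj(c,P):
    T=np.linalg.inv(np.array(c["world_from_camera"])); P=np.atleast_2d(P)
    q=P@T[:3,:3].T+T[:3,3]; q=q*[1,-1,-1]
    return cv2.projectPoints(q.reshape(-1,1,3),np.zeros(3),np.zeros(3),K(c),np.array(c["dist"]))[0].reshape(-1,2)
def Rrack(yaw): return R.from_euler('z',yaw).as_matrix()@R.from_euler('y',-0.14).as_matrix()
def rack2w(p,P): # p: X,Y,Z,yaw
    return np.atleast_2d(P)@Rrack(p[3]).T+np.array(p[:3])
def ray(c,uv):
    T=np.array(c["world_from_camera"]); n=cv2.undistortPoints(np.array(uv,float).reshape(-1,1,2),K(c),np.array(c["dist"])).reshape(-1,2)
    d=np.c_[n[:,0],-n[:,1],-np.ones(len(n))]@T[:3,:3].T
    return T[:3,3],d
def torack(c,uv,p,z): # pixel -> rack coords on plane z
    o,d=ray(c,uv); Rm=Rrack(p[3]); o=(o-np.array(p[:3]))@Rm; d=d@Rm
    return o+d*((z-o[2])/d[:,2])[:,None]
E
python3 - <<'E'
from h import *
c=cam("top")
uv=np.array([[189.2,262.6],[391.7,269.6],[193,108.7],[400.3,116.3]])
P=np.array([[-55,255,-12],[-55,-255,-12],[325,255,24],[325,-255,24]])
Lu=np.array([[255.6,242.6],[302.6,244.6],[257,204.9],[304.3,206.6],[258.6,166.6],[306.3,168.3]])
def LP(l): return np.array([[l[0]+95*i,l[1]+s*59,12*(i-1)] for i in range(3) for s in(1,-1)])
def f(q): return np.r_[(proj(c,rack2w(q[:4],P))-uv).ravel(),(proj(c,rack2w(q[:4],LP(q[4:])))-Lu).ravel()]
s=least_squares(f,[550,0,30,0,0,20],loss='soft_l1'); print(s.x.round(3)); print(s.fun.reshape(-1,2).round(2))
np.save("p.npy",s.x)
p=s.x
fl={1:[(95,190),(355,150),(395,412),(133,453)]}
f1=[(185+a/6-.4,170+b/6-.4) for a,b in fl[1]]
f2=[(320+a/3-.3,100+b/3-.3) for a,b in [(53,199),(186,199),(189,333),(54,333)]]
f3=[(185+a/10-.45,100+b/10-.45) for a,b in [(223,225),(665,188)]]
for nm,q,z in(("1",f1,0),("2",f2,12),("3",f3,24)):
    for i,u in enumerate(q):
        print(nm,torack(c,[u],p,z+(8 if i<2 else 18))[0].round(1))
s=cam("scene"); im=s["image"][:,:,::-1].copy()
for u in np.r_[proj(s,rack2w(p[:4],P)),proj(s,rack2w(p[:4],LP(p[4:])))]: cv2.circle(im,tuple(int(round(v)) for v in u),3,(0,0,255),1)
cv2.imwrite("pics/b.png",im[150:330,130:450].repeat(2,0).repeat(2,1))
E
```

```text
[ 4.32407e+02 -1.93470e+01  3.82740e+01 -1.80000e-02 -3.90000e-02
  3.12230e+01]
[[-0.1  -0.06]
 [ 0.32 -0.06]
 [ 0.08 -0.29]
 [-0.3   0.43]
 [ 0.22  0.28]
 [ 0.16 -0.06]
 [ 0.09  0.01]
 [ 0.06  0.05]
 [-0.22 -0.2 ]
 [-0.31 -0.08]]
1 [ 98.6 230.2   8. ]
1 [119.  123.9   8. ]
1 [ 11.9 102.9  18. ]
1 [ -8.6 209.1  18. ]
2 [ 197.5 -104.6   20. ]
2 [ 201.7 -214.3   20. ]
2 [  91.1 -218.3   30. ]
2 [  87.1 -107.9   30. ]
3 [291.3 219.   32. ]
3 [304.7 111.8  32. ]
```

View pics/b.png

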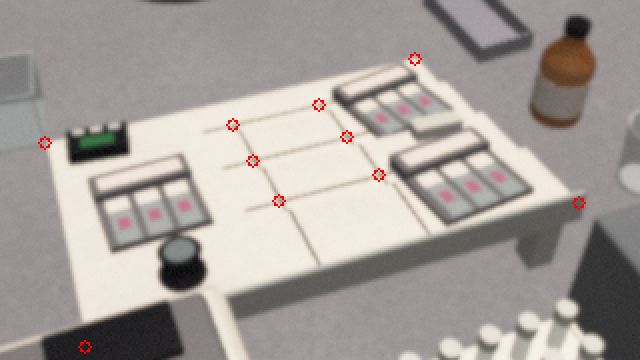

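```bash
cat >> h.py <<'E'
# flats measured (rack frame): edge mid x,y, yaw
p=np.load("p.npy")
def pose(): 
    s=env.state(); return np.array(s["eef_pos"]),R.from_euler('xyz',s["tcp_rot"]),s
SGN=1
def target(x,y,z,yaw,sgn=None):
    """grasp-point at rack coords, jaw along rack x turned by yaw; returns TCP pos, R"""
    sg=SGN if sgn is None else sgn
    xt=np.array([0,0,-1.]); yt=sg*np.array([np.cos(yaw),np.sin(yaw),0]); zt=np.cross(xt,yt)
    M=Rrack(p[3])@np.c_[xt,yt,zt]
    g=rack2w(p[:4],[x,y,z])[0]
    return g-171*M[:,0],R.from_matrix(M)
def cur():
    P,Rt,s=pose(); M=Rt.as_matrix(); g=(P+171*M[:,0]-p[:3])@Rrack(p[3])
    Mr=Rrack(p[3]).T@M; return g,np.arctan2(SGN*Mr[1,1],SGN*Mr[0,1]),Mr[:,0],s
def plan(x,y,z,yaw,n=None,op=1.0,start=None):
    """straight rows from current pose"""
    P0,R0,s=pose(); 
    if start is not None: P0,R0=start
    P1,R1=target(x,y,z,yaw); 
    rv=(R0.inv()*R1).as_rotvec()
    # interpolate grasp point linearly
    m=max(np.linalg.norm(P1-P0)/55,np.linalg.norm(rv)/0.17); n=n or int(np.ceil(max(m,1)))
    g0=P0+171*R0.as_matrix()[:,0]; g1=P1+171*R1.as_matrix()[:,0]
    P,Rc=P0,R0
    for i in range(1,n+1):
        Rn=R0*R.from_rotvec(rv*i/n); Pn=g0+(g1-g0)*i/n-171*Rn.as_matrix()[:,0]
        d=Rc.inv().apply(Pn-P); r=(Rc.inv()*Rn).as_rotvec()
        print(", ".join(f"{v:.1f}" for v in d)+",  "+", ".join(f"{v:.3f}" for v in r)+f", {op},")
        P,Rc=Pn,Rn
    return P1,R1
def rep():
    g,yaw,ax,s=cur(); print("t",round(s["t"],2),"grasp rack",g.round(1),"yaw",round(yaw,3),"ax",ax.round(3),"F",s["ft_force"].round(1),"op",round(s["opening"],3),"j",s["joints"].round(2))
E
python3 - <<'E'
from h import *
rep()
a=plan(19.3,159.4,100,0.19,op=0.6)
E
```

```text
t 0.25 grasp rack [-163.2  588.4  220.1] yaw 1.18 ax [-0.14 -0.   -0.99] F [-0.1  0.1  0.1] op 0.998 j [ 1.05  0.49  1.56  0.    1.09 -0.11]
10.4, -37.6, 36.7,  0.109, -0.010, 0.013, 0.6,
10.4, -33.3, 40.3,  0.109, -0.010, 0.013, 0.6,
10.5, -28.7, 43.3,  0.109, -0.010, 0.013, 0.6,
10.7, -23.7, 45.9,  0.109, -0.010, 0.013, 0.6,
10.9, -18.5, 47.9,  0.109, -0.010, 0.013, 0.6,
11.3, -13.1, 49.3,  0.109, -0.010, 0.013, 0.6,
11.7, -7.6, 50.0,  0.109, -0.010, 0.013, 0.6,
12.2, -2.1, 50.2,  0.109, -0.010, 0.013, 0.6,
12.7, 3.4, 49.8,  0.109, -0.010, 0.013, 0.6,
```

Call:
jog_arm(deltas=[10,-37.6,36.7,0.109,-0.01,0.013,0.6,10,-33.3,40.3,0.109,-0.01,0.013,0.6,10,-28.7,43.3,0.109,-0.01,0.013,0.6,10.5,-23.7,45.9,0.109,-0.01,0.013,0.6,11,-18.5,47.9,0.109,-0.01,0.013,0.6,11,-13.1,49.3,0.109,-0.01,0.013,0.6,11.5,-7.6,50,0.109,-0.01,0.013,0.6,12,-2,50,0.109,-0.01,0.013,0.6,12.5,3.4,50,0.109,-0.01,0.013,0.6])

```text
t: 1.38
eef_pos: [415.6, 128.8, 308.4]
tcp_rot: [1.436, 1.421, 0.015]
ft_force: [1.1, 1.0, -0.1]
opening: 0.6
```

```bash
python3 - <<'E'
from h import *
rep()
a=plan(19.3,159.4,60,0.19,op=0.6)
cam("wrist","c_wrist");cam("top","c_top")
E
```

```text
t 1.38 grasp rack [ 20.  148.6  99.3] yaw 0.167 ax [ 0.01   0.005 -1.   ] F [ 1.1  1.  -0.1] op 0.6 j [ 0.15  0.36  2.14 -0.04  0.49  0.04]
39.3, 2.4, -11.2,  -0.023, -0.003, -0.010, 0.6,
```

View pics/c_wrist.png

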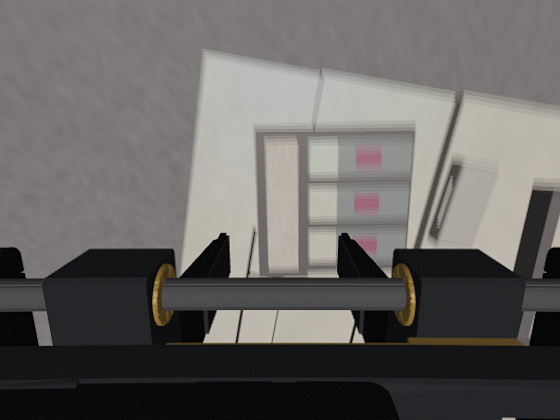

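Wrist view: the band (cols 257–308) lies between the fingers (cols 220–345), with the flat square to the jaws.

```bash
python3 - <<'E'
from h import *
rep()
a=plan(19.3,159.4,60,0.19,op=0.6)
E
```

```text
t 1.48 grasp rack [ 20.5 146.7  98.6] yaw 0.163 ax [ 0.008  0.004 -1.   ] F [-0.3 -0.3  0.2] op 0.604 j [ 0.15  0.36  2.14 -0.04  0.49  0.04]
38.6, 2.0, -13.0,  -0.027, -0.002, -0.009, 0.6,
```

Call:
jog_arm(deltas=[38,2,-13,-0.027,-0.002,-0.009,0.6,0,0,0,0,0,0,0.6])

```text
t: 1.72
eef_pos: [422.5, 140.0, 270.1]
tcp_rot: [1.383, 1.431, -0.017]
ft_force: [-0.3, -0.7, 0.1]
opening: 0.6
```

```bash
python3 - <<'E'
from h import *
rep()
a=plan(19.3,159.4,31,0.19,op=0.6)
c=cam("wrist","d_wrist")
E
```

```text
t 1.73 grasp rack [ 19.7 159.2  60.3] yaw 0.189 ax [ 0.  0. -1.] F [-0.3 -0.7  0.1] op 0.6 j [ 0.18  0.45  2.15 -0.07  0.4   0.07]
29.3, -0.4, -0.3,  -0.001, -0.000, -0.000, 0.6,
```

View pics/d_wrist.png

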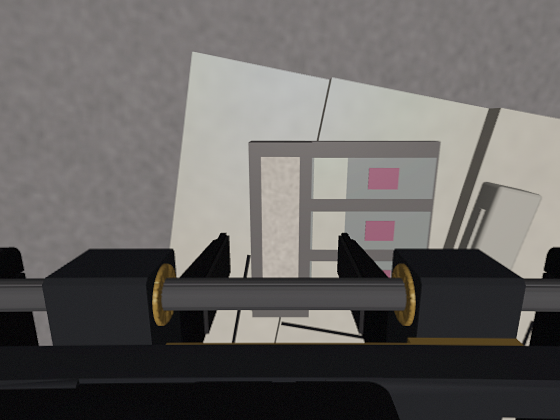

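The flat's edges are parallel to the picture axes and the band (cols 250–312) is centred between the fingers. Descending.

Call:
jog_arm(deltas=[26,0,0,0,0,0,0.6,0,0,0,0,0,0,0.6])

```text
t: 2.02
eef_pos: [426.1, 140.6, 247.9]
tcp_rot: [1.39, 1.425, -0.008]
ft_force: [-0.6, -0.8, 0.8]
opening: 0.601
```

Call:
jog_arm(deltas=[2,0,0,0,0,0,0.6])

```text
t: 2.15
eef_pos: [426.4, 140.9, 247.3]
tcp_rot: [1.392, 1.424, -0.005]
ft_force: [0.6, -0.0, -0.2]
opening: 0.601
```

Call:
jog_arm(deltas=[2,0,0,0,0,0,0.6])

```text
t: 2.28
eef_pos: [426.6, 141.0, 246.3]
tcp_rot: [1.394, 1.422, -0.003]
ft_force: [-0.1, 0.4, -0.5]
opening: 0.601
```

```bash
python3 - <<'E'
from h import *
rep()
E
```

```text
t 2.27 grasp rack [ 21.9 160.6  36.2] yaw 0.191 ax [ 0.008  0.002 -1.   ] F [-0.1  0.4 -0.5] op 0.601 j [ 0.18  0.5   2.16 -0.08  0.33  0.08]
```

```bash
python3 - <<'E'
from h import *
a=plan(19.5,159.4,30,0.19,op=0.6)
E
```

```text
6.2, -1.1, 0.6,  0.001, -0.001, -0.009, 0.6,
```

Call:
jog_arm(deltas=[6,-1,0.6,0.001,-0.001,-0.009,0.6,1,0,0,0,0,0,0.6])

```text
t: 2.52
eef_pos: [426.7, 140.2, 239.7]
tcp_rot: [1.377, 1.43, -0.021]
ft_force: [-0.1, -0.8, 0.7]
opening: 0.596
```

```bash
python3 - <<'E'
from h import *
rep()
a=plan(19.5,159.4,29,0.19,op=0.6)
E
```

```text
t 2.52 grasp rack [ 19.7 159.3  29.6] yaw 0.191 ax [ 0. -0. -1.] F [-0.1 -0.8  0.7] op 0.596 j [ 0.18  0.51  2.16 -0.09  0.33  0.08]
0.6, -0.1, -0.0,  0.001, 0.001, -0.000, 0.6,
```

Call:
jog_arm(deltas=[2,0,0,0,0,0,0.6])

```text
t: 2.65
eef_pos: [427.0, 140.2, 237.6]
tcp_rot: [1.377, 1.43, -0.021]
ft_force: [-0.5, -0.1, -0.6]
opening: 0.604
```

Call:
jog_arm(deltas=[2,0,0,0,0,0,0.6])

```text
t: 2.78
eef_pos: [427.3, 140.1, 235.5]
tcp_rot: [1.377, 1.43, -0.021]
ft_force: [0.4, 0.8, 1.1]
opening: 0.602
```

```bash
python3 - <<'E'
from h import *
rep()
a=plan(19.5,159.4,27,0.19,op=0.6)
E
```

```text
t 2.77 grasp rack [ 19.7 159.3  25.4] yaw 0.19 ax [ 0. -0. -1.] F [0.4 0.8 1.1] op 0.602 j [ 0.17  0.52  2.17 -0.09  0.32  0.08]
-1.6, -0.1, -0.1,  0.000, 0.001, -0.000, 0.6,
```

Call:
jog_arm(deltas=[1,0,0,0,0,0,0.6])

```text
t: 2.9
eef_pos: [427.3, 140.1, 235.0]
tcp_rot: [1.378, 1.43, -0.021]
ft_force: [-9.3, -1.6, 28.1]
opening: 0.598
```

Call:
jog_arm(deltas=[1,0,0,0,0,0,0.6])

```text
t: 3.02
eef_pos: [427.2, 140.1, 234.9]
tcp_rot: [1.378, 1.429, -0.02]
ft_force: [-10.3, -1.5, 28.5]
opening: 0.601
```

```bash
python3 - <<'E'
from h import *
rep()
c=cam("wrist","e_wrist")
E
```

```text
t 3.02 grasp rack [ 19.8 159.3  24.8] yaw 0.19 ax [ 0.002 -0.    -1.   ] F [-10.3  -1.5  28.5] op 0.601 j [ 0.17  0.52  2.17 -0.09  0.31  0.09]
```

View pics/e_wrist.png

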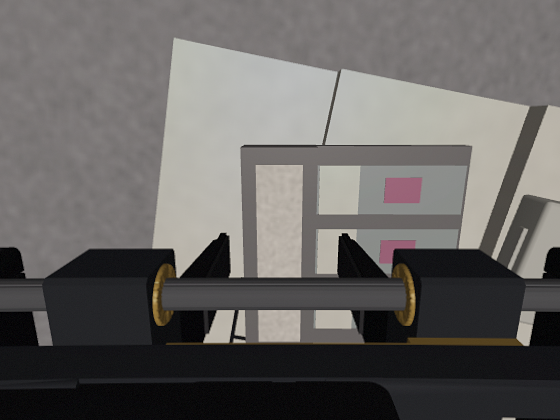

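Contact felt with tips at z≈6 (2 mm lower than modelled, so I correct the tool-frame height). Back off 1 mm and close.

```bash
python3 - <<'E'
import numpy as np
p=np.load("p.npy"); np.save("p_cam.npy",p); p[2]-=2.0; np.save("p.npy",p)
E
sed -i 's/^# flats.*/pc=np.load("p_cam.npy")/' h.py
```

Call:
jog_arm(deltas=[-1.5,0,0,0,0,0,0.6,0,0,0,0,0,0,0.2,0,0,0,0,0,0,0.2,0,0,0,0,0,0,0.2])

```text
t: 3.58
eef_pos: [426.8, 140.1, 236.4]
tcp_rot: [1.378, 1.429, -0.021]
ft_force: [-2.3, 0.0, 3.8]
opening: 0.373
```

```bash
python3 - <<'E'
from h import *
rep()
c=cam("wrist","f_wrist"); cam("top","f_top")
E
```

```text
t 3.58 grasp rack [ 19.8 159.2  28.3] yaw 0.191 ax [ 0.002 -0.    -1.   ] F [-2.3  0.   3.8] op 0.373 j [ 0.17  0.52  2.17 -0.09  0.32  0.08]
```

View pics/f_wrist.png

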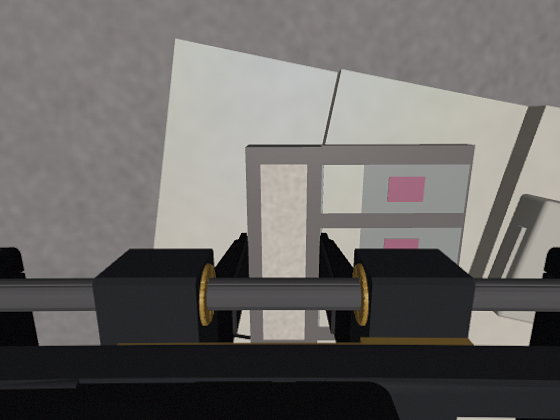

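Gripped at 35.4 mm opening, which matches the 36 mm band. Now the slide.

```bash
python3 - <<'E'
from h import *
a=plan(18,31.2,28,0.0,n=10,op=0.2)
E
```

```text
0.0, -2.6, 12.5,  0.019, 0.000, -0.000, 0.2,
0.0, -2.3, 12.6,  0.019, 0.000, -0.000, 0.2,
0.0, -2.1, 12.6,  0.019, 0.000, -0.000, 0.2,
0.0, -1.8, 12.7,  0.019, 0.000, -0.000, 0.2,
0.0, -1.6, 12.7,  0.019, 0.000, -0.000, 0.2,
0.0, -1.4, 12.7,  0.019, 0.000, -0.000, 0.2,
0.0, -1.1, 12.8,  0.019, 0.000, -0.000, 0.2,
0.0, -0.9, 12.8,  0.019, 0.000, -0.000, 0.2,
0.0, -0.6, 12.8,  0.019, 0.000, -0.000, 0.2,
0.0, -0.4, 12.8,  0.019, 0.000, -0.000, 0.2,
```

Call:
jog_arm(deltas=[0,-2.6,12.5,0.019,0,0,0.2,0,-2.3,12.6,0.019,0,0,0.2,0,-2.1,12.6,0.019,0,0,0.2,0,-1.8,12.7,0.019,0,0,0.2,0,0,0,0,0,0,0.2])

```text
t: 4.3
eef_pos: [425.2, 84.7, 236.3]
tcp_rot: [1.46, 1.428, -0.021]
ft_force: [-1.5, -1.8, 0.5]
opening: 0.376
```

```bash
python3 - <<'E'
from h import *
rep()
a=plan(18,31.2,28,0.0,n=6,op=0.2)
E
```

```text
t 4.3 grasp rack [ 19.3 103.9  28.3] yaw 0.108 ax [ 0.002 -0.    -1.   ] F [-1.5 -1.8  0.5] op 0.376 j [ 0.05  0.51  2.21 -0.03  0.29 -0.01]
0.1, -1.5, 12.0,  0.018, 0.000, -0.000, 0.2,
0.1, -1.2, 12.1,  0.018, 0.000, -0.000, 0.2,
0.1, -1.0, 12.1,  0.018, 0.000, -0.000, 0.2,
0.1, -0.8, 12.1,  0.018, 0.000, -0.000, 0.2,
0.1, -0.6, 12.1,  0.018, 0.000, -0.000, 0.2,
0.1, -0.4, 12.1,  0.018, 0.000, -0.000, 0.2,
```

Works smoothly. Continue, stopping slightly short to look.

Call:
jog_arm(deltas=[0.2,-1.5,12,0.018,0,0,0.2,0.2,-1.2,12,0.018,0,0,0.2,0.2,-1,12,0.018,0,0,0.2,0.2,-0.8,12,0.018,0,0,0.2,0.2,-0.6,12,0.018,0,0,0.2,0.2,0,4,0.01,0,0,0.2,0,0,0,0,0,0,0.2])

```text
t: 5.18
eef_pos: [423.4, 17.2, 236.1]
tcp_rot: [1.568, 1.425, -0.017]
ft_force: [0.1, 1.1, -0.1]
opening: 0.372
```

```bash
python3 - <<'E'
from h import *
rep()
a=plan(18,31.2,28,0.0,n=1,op=0.2)
cam("wrist","g_wrist"); c=cam("top","g_top"); im=c["image"][100:275,185:410,::-1]; cv2.imwrite("pics/g_topz.png",cv2.resize(im,None,fx=3.4,fy=3.4,interpolation=cv2.INTER_CUBIC))
E
```

```text
t 5.17 grasp rack [19.4 36.4 28.3] yaw 0.003 ax [ 0.006  0.    -1.   ] F [ 0.1  1.1 -0.1] op 0.372 j [-0.12  0.5   2.23  0.06  0.26 -0.16]
0.3, -0.4, 5.1,  0.003, -0.000, -0.006, 0.2,
```

View pics/g_wrist.png

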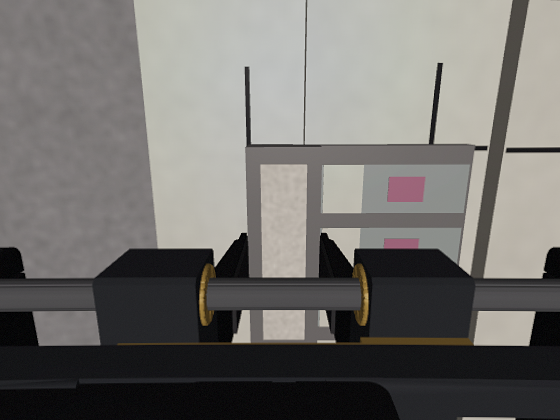

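View pics/g_topz.png

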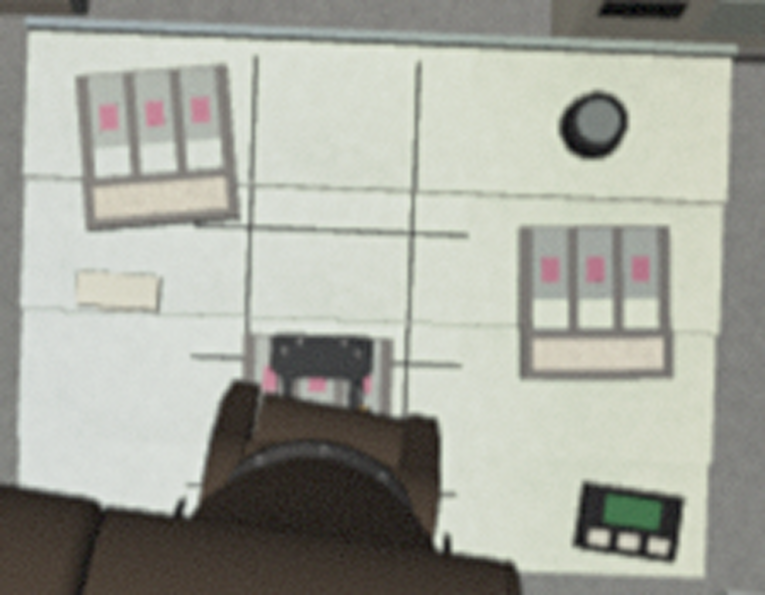

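Wrist view: line 1 at col 247 (rows 67–145), line 2 at col 435, and the left side line at row 149 right of col 475. The flat's far side is at row 146. Computing metric offsets.

```bash
python3 - <<'E'
from h import *
c=cam("wrist"); im=c["image"]; cv2.imwrite("pics/g2.png",cv2.resize(im[50:260,230:530,::-1],None,fx=2.6,fy=2.6,interpolation=cv2.INTER_CUBIC))
for pp in (p,pc):
  t=lambda uv,z: torack(c,uv,pp[:4],z).round(1).tolist()
  print("line1",t([[247.5,70],[248.5,140]],-12))
  print("line2",t([[440,68],[432,140]],0))
  print("side",t([[480,148]],0),t([[515,149.7],[550,150.2]],12))
  print("band top corner",t([[247,146]],18),t([[322,146]],18),"plate far",t([[471,146]],8))
E
```

```text
line1 [[0.1, 130.1, -12.0], [-0.1, 94.4, -12.0]]
line2 [[94.7, 129.5, 0.0], [94.8, 95.3, 0.0]]
side [[119.7, 91.2, 0.0]] [[129.6, 91.3, 12.0], [146.0, 91.1, 12.0]]
band top corner [[1.9, 93.4, 18.0]] [[36.6, 93.5, 18.0]] plate far [[110.7, 92.8, 8.0]]
line1 [[0.1, 129.8, -12.0], [-0.2, 94.5, -12.0]]
line2 [[93.6, 129.3, 0.0], [93.7, 95.4, 0.0]]
side [[118.3, 91.4, 0.0]] [[127.9, 91.5, 12.0], [144.2, 91.2, 12.0]]
band top corner [[1.9, 93.6, 18.0]] [[36.1, 93.7, 18.0]] plate far [[109.3, 93.0, 8.0]]
```

View pics/g2.png

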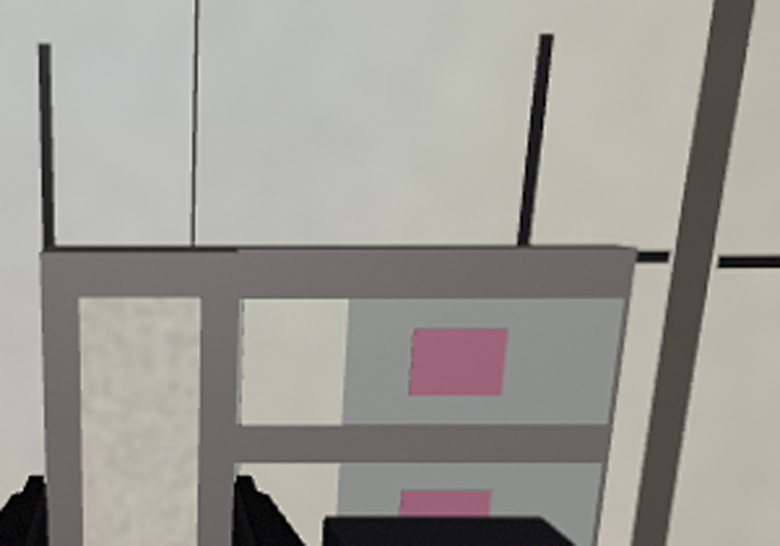

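```bash
python3 - <<'E'
from h import *
rep()
plan(18,30.2,28,0.0,n=1,op=0.2)
E
```

```text
t 5.33 grasp rack [19.4 36.6 28.3] yaw 0.004 ax [ 0.006  0.    -1.   ] F [-1.1 -1.9  2.2] op 0.379 j [-0.12  0.5   2.23  0.06  0.26 -0.16]
0.3, -0.4, 6.4,  0.004, -0.000, -0.006, 0.2,
```

Call:
jog_arm(deltas=[0.2,-0.2,3.2,0.002,0,-0.003,0.2,0.2,-0.2,3.2,0.002,0,-0.003,0.2,0,0,0,0,0,0,0.2])

```text
t: 5.7
eef_pos: [423.2, 11.4, 236.2]
tcp_rot: [1.571, 1.429, -0.016]
ft_force: [-1.3, -1.2, 0.8]
opening: 0.37
```

```bash
python3 - <<'E'
from h import *
rep()
plan(18,30.2,28,0.0,n=1,op=0.2)
c=cam("wrist"); im=c["image"]; cv2.imwrite("pics/g3.png",cv2.resize(im[50:260,230:530,::-1],None,fx=2.6,fy=2.6,interpolation=cv2.INTER_CUBIC))
E
```

```text
t 5.7 grasp rack [18.6 30.6 28.3] yaw 0.001 ax [ 0.002  0.    -1.   ] F [-1.3 -1.2  0.8] op 0.37 j [-0.13  0.5   2.23  0.06  0.27 -0.17]
0.3, -0.3, 0.4,  0.001, -0.000, -0.002, 0.2,
```

View pics/g3.png

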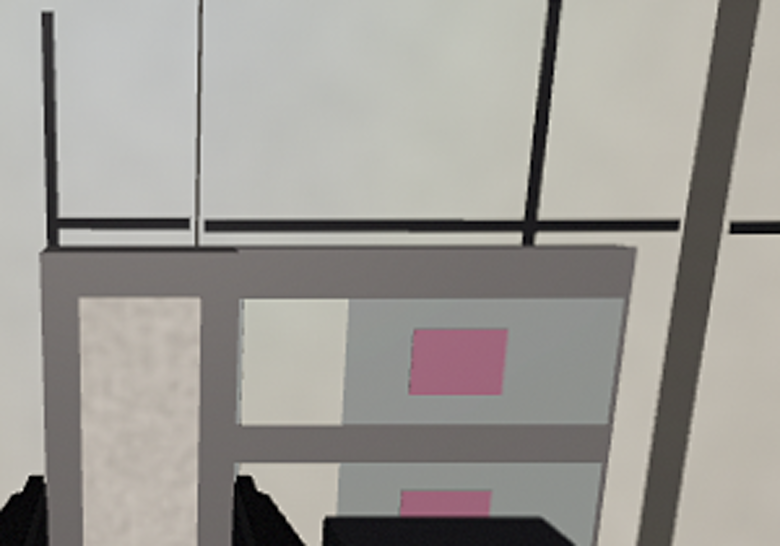

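```bash
python3 - <<'E'
from h import *
c=cam("wrist")
Z=lambda a:[[230+(x+.5)/2.6-.5,50+(y+.5)/2.6-.5] for x,y in a]
t=lambda uv,z: torack(c,Z(uv),p[:4],z).round(1).tolist()
print("line1",t([[48,15],[53,235]],-12)); print("line2",t([[553,10],[529,240]],0))
print("side apron",t([[70,223],[180,223]],-12),"step1",t([[220,225],[660,226]],0),"s2",t([[740,228]],12))
print("band top",t([[41,252],[238,252]],18),"band front low",t([[47,540]],18),"plate",t([[240,246],[635,248]],8))
E
```

```text
line1 [[-0.1, 131.2, -12.0], [-0.2, 88.5, -12.0]]
line2 [[94.2, 129.8, 0.0], [94.6, 88.2, 0.0]]
side apron [[3.5, 91.0, -12.0], [26.5, 91.0, -12.0]] step1 [[33.8, 91.2, 0.0], [119.7, 90.8, 0.0]] s2 [[127.2, 90.9, 12.0]]
band top [[0.5, 87.2, 18.0], [35.6, 87.3, 18.0]] band front low [[0.2, 32.3, 18.0]] plate [[37.0, 87.6, 8.0], [111.1, 87.1, 8.0]]
```

Flat 1: side clearance 3.7 mm (ideal 4), edge within about 0.5 mm. One small trim, then release.

Call:
jog_arm(deltas=[0.2,-0.5,0.3,0,0,-0.002,0.2,0,0,0,0,0,0,0.2,0,0,0,0,0,0,0.6,0,0,0,0,0,0,0.6,0,0,0,0,0,0,0.6])

```text
t: 6.42
eef_pos: [423.1, 11.4, 235.8]
tcp_rot: [1.571, 1.43, -0.016]
ft_force: [0.6, 0.1, 1.0]
opening: 0.585
```

```bash
python3 - <<'E'
from h import *
rep()
c=cam("wrist"); im=c["image"]; cv2.imwrite("pics/g4.png",cv2.resize(im[50:260,230:530,::-1],None,fx=2.6,fy=2.6,interpolation=cv2.INTER_CUBIC))
E
```

```text
t 6.42 grasp rack [18.2 30.6 27.9] yaw 0.002 ax [ 0.001  0.    -1.   ] F [0.6 0.1 1. ] op 0.585 j [-0.13  0.5   2.23  0.06  0.27 -0.17]
```

View pics/g4.png

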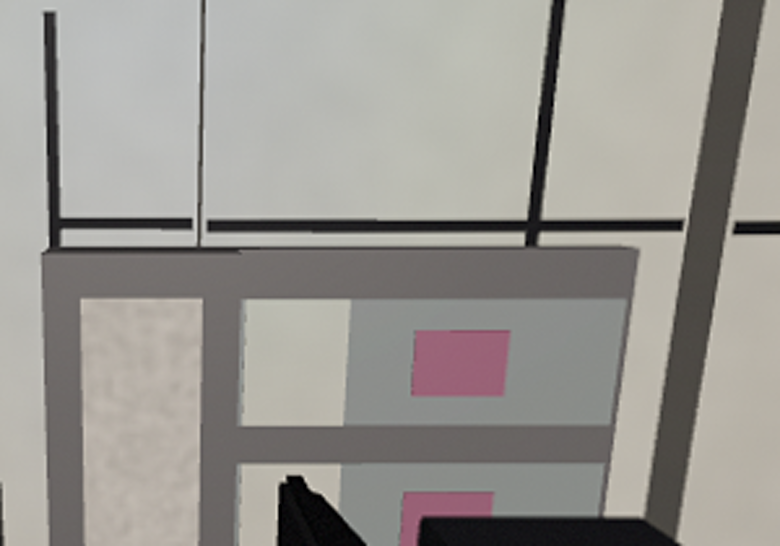

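Flat 1 is released with its front on line 1 (col 48) and its side just inside the side line. Now to flat 2.

Call:
jog_arm(deltas=[-40,0,0,0,0,0,0.6,-40,0,0,0,0,0,0.6,0,0,0,0,0,0,0.6])

```text
t: 6.85
eef_pos: [411.8, 11.5, 316.4]
tcp_rot: [1.572, 1.432, -0.015]
ft_force: [-0.1, -1.1, -0.3]
opening: 0.599
```

```bash
python3 - <<'E'
from h import *
rep()
plan(107,-162,90,0.037,op=0.6)
c=cam("wrist","h_wrist")
E
```

```text
t 6.85 grasp rack [ 17.9  30.5 109.3] yaw 0.002 ax [-0.001  0.    -1.   ] F [-0.1 -1.1 -0.3] op 0.599 j [-0.14  0.32  2.18  0.03  0.5  -0.15]
4.8, 22.1, 48.1,  -0.009, -0.000, 0.000, 0.6,
4.8, 21.7, 48.3,  -0.009, -0.000, 0.000, 0.6,
4.8, 21.3, 48.5,  -0.009, -0.000, 0.000, 0.6,
4.8, 20.9, 48.7,  -0.009, -0.000, 0.000, 0.6,
```

View pics/h_wrist.png

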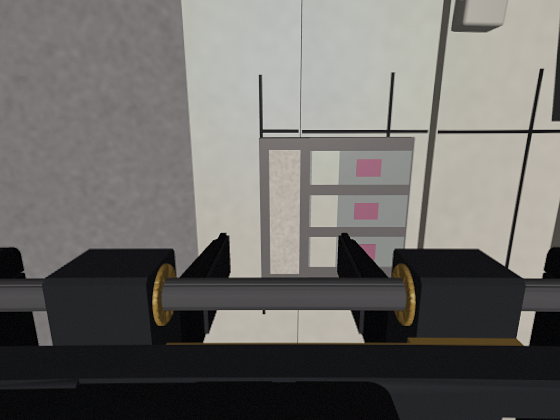

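Flat 1 sits with its front on line 1 (col 262) and inside the side line (row 131). Moving over flat 2.

Call:
jog_arm(deltas=[4.8,22,48,-0.009,0,0,0.6,4.8,21.7,48,-0.009,0,0,0.6,4.8,21,48,-0.009,0,0,0.6,4.8,20,40,-0.009,0,0,0.6,0,0,0,0,0,0,0.6])

```text
t: 7.52
eef_pos: [500.3, -178.3, 300.9]
tcp_rot: [1.558, 1.441, 0.01]
ft_force: [0.6, 0.7, -0.9]
opening: 0.6
```

```bash
python3 - <<'E'
from h import *
rep()
plan(107,-162,60,0.037,op=0.6)
c=cam("wrist","i_wrist")
E
```

```text
t 7.53 grasp rack [ 105.3 -157.1   81.1] yaw 0.04 ax [-0.01   0.004 -1.   ] F [ 0.6  0.7 -0.9] op 0.6 j [-0.48  0.48  1.92  0.1   0.62 -0.58]
21.1, 0.1, 4.4,  0.003, -0.004, 0.010, 0.6,
```

View pics/i_wrist.png

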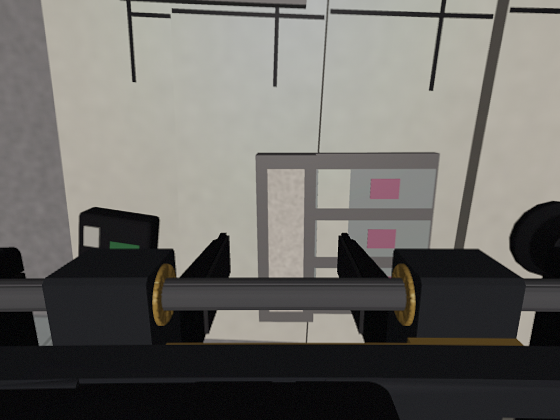

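```bash
python3 - <<'E'
from h import *
c=cam("wrist"); rep()
t=lambda uv,z: torack(c,uv,p[:4],z).round(1).tolist()
print(t([[257,155],[317,155],[259,321],[313,321]],30), t([[437,154]],20))
plan(107,-162,48,0.037,op=0.6)
E
```

```text
t 7.62 grasp rack [ 103.9 -154.6   81.7] yaw 0.042 ax [-0.011  0.005 -1.   ] F [ 0.3 -0.4  1. ] op 0.6 j [-0.47  0.48  1.93  0.1   0.62 -0.58]
[[85.7, -107.4, 30.0], [120.8, -105.9, 30.0], [89.5, -216.4, 30.0], [125.1, -214.6, 30.0]] [[194.3, -103.3, 20.0]]
33.6, 1.3, 6.8,  0.005, -0.005, 0.011, 0.6,
```

Call:
jog_arm(deltas=[33,0,6,0.004,-0.005,0.011,0.6,0,0,0,0,0,0,0.6])

```text
t: 7.88
eef_pos: [502.8, -179.8, 267.3]
tcp_rot: [1.541, 1.433, -0.008]
ft_force: [0.0, 0.6, 0.9]
opening: 0.601
```

```bash
python3 - <<'E'
from h import *
rep()
plan(105.3,-161,41,0.039,op=0.6)
E
```

```text
t 7.88 grasp rack [ 104.5 -159.    47.6] yaw 0.039 ax [-0.002  0.001 -1.   ] F [0.  0.6 0.9] op 0.601 j [-0.48  0.54  1.94  0.12  0.54 -0.6 ]
6.6, 0.5, 1.8,  0.000, -0.001, 0.002, 0.6,
```

Call:
jog_arm(deltas=[6.5,0.5,1.8,0,-0.001,0.002,0.6,0,0,0,0,0,0,0.6])

```text
t: 8.12
eef_pos: [504.2, -180.4, 261.9]
tcp_rot: [1.534, 1.43, -0.014]
ft_force: [0.1, -0.6, -0.0]
opening: 0.597
```

Call:
jog_arm(deltas=[1,0,0,0,0,0,0.6])

```text
t: 8.25
eef_pos: [504.3, -180.2, 261.6]
tcp_rot: [1.531, 1.429, -0.017]
ft_force: [-0.0, 0.2, 0.2]
opening: 0.6
```

Call:
jog_arm(deltas=[1,0,0,0,0,0,0.6])

```text
t: 8.38
eef_pos: [504.5, -180.1, 261.0]
tcp_rot: [1.529, 1.429, -0.019]
ft_force: [0.3, -0.6, 1.2]
opening: 0.601
```

```bash
python3 - <<'E'
from h import *
rep()
E
```

```text
t 8.38 grasp rack [ 105.9 -159.4   41.1] yaw 0.042 ax [ 0.002 -0.    -1.   ] F [ 0.3 -0.6  1.2] op 0.601 j [-0.48  0.55  1.94  0.13  0.52 -0.6 ]
```

Call:
jog_arm(deltas=[1.5,0,0,0,0,0,0.6,0,0,0,0,0,0,0.6])

```text
t: 8.62
eef_pos: [504.7, -180.1, 259.7]
tcp_rot: [1.527, 1.428, -0.02]
ft_force: [0.1, 0.8, -0.1]
opening: 0.596
```

Call:
jog_arm(deltas=[1,0,0,0,0,0,0.6])

```text
t: 8.75
eef_pos: [504.8, -180.1, 258.8]
tcp_rot: [1.526, 1.428, -0.021]
ft_force: [-6.1, 0.6, 14.3]
opening: 0.601
```

```bash
python3 - <<'E'
from h import *
rep()
E
```

```text
t 8.75 grasp rack [ 106.1 -159.5   38.9] yaw 0.042 ax [ 0.003 -0.    -1.   ] F [-6.1  0.6 14.3] op 0.601 j [-0.48  0.56  1.94  0.13  0.52 -0.61]
```

Contact at the predicted height. Back off and close.

Call:
jog_arm(deltas=[-1.2,0,0,0,0,0,0.6,0,0,0,0,0,0,0.2,0,0,0,0,0,0,0.2,0,0,0,0,0,0,0.2])

```text
t: 9.25
eef_pos: [504.7, -180.2, 260.0]
tcp_rot: [1.527, 1.428, -0.021]
ft_force: [1.0, -0.2, 0.6]
opening: 0.376
```

```bash
python3 - <<'E'
from h import *
rep()
plan(113,30,40,0,n=14,op=0.2)
cam("wrist","j_wrist")
E
```

```text
t 9.25 grasp rack [ 106.1 -159.6   40. ] yaw 0.041 ax [ 0.003 -0.    -1.   ] F [ 1.  -0.2  0.6] op 0.376 j [-0.48  0.55  1.94  0.13  0.52 -0.61]
-0.0, 1.1, -13.5,  0.003, 0.000, -0.000, 0.2,
-0.0, 1.0, -13.5,  0.003, 0.000, -0.000, 0.2,
-0.0, 1.0, -13.5,  0.003, 0.000, -0.000, 0.2,
-0.0, 1.0, -13.5,  0.003, 0.000, -0.000, 0.2,
-0.0, 0.9, -13.5,  0.003, 0.000, -0.000, 0.2,
-0.0, 0.9, -13.5,  0.003, 0.000, -0.000, 0.2,
-0.0, 0.8, -13.5,  0.003, 0.000, -0.000, 0.2,
-0.0, 0.8, -13.5,  0.003, 0.000, -0.000, 0.2,
0.0, 0.8, -13.5,  0.003, 0.000, -0.000, 0.2,
0.0, 0.7, -13.5,  0.003, 0.000, -0.000, 0.2,
0.0, 0.7, -13.5,  0.003, 0.000, -0.000, 0.2,
0.0, 0.6, -13.5,  0.003, 0.000, -0.000, 0.2,
0.0, 0.6, -13.5,  0.003, 0.000, -0.000, 0.2,
0.0, 0.6, -13.5,  0.003, 0.000, -0.000, 0.2,
```

View pics/j_wrist.png

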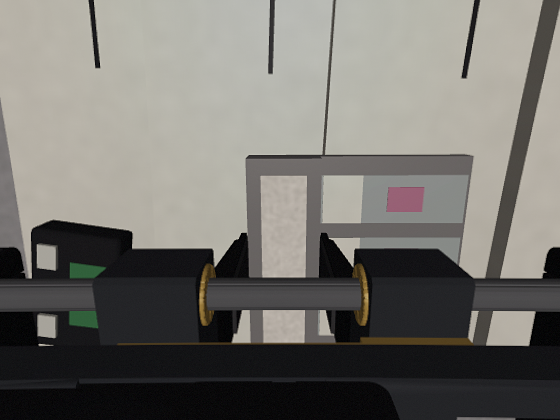

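Gripped (0.376). Sliding flat 2 left and up by 7 mm.

Call:
jog_arm(deltas=[0,1,-13.5,0.003,0,0,0.2,0,1,-13.5,0.003,0,0,0.2,0,1,-13.5,0.003,0,0,0.2,0,1,-13.5,0.003,0,0,0.2,0,1,-13.5,0.003,0,0,0.2,0,1,-13.5,0.003,0,0,0.2,0,0.8,-13.5,0.003,0,0,0.2,0,0,0,0,0,0,0.2])

```text
t: 10.3
eef_pos: [510.3, -77.7, 260.5]
tcp_rot: [1.551, 1.429, -0.018]
ft_force: [-0.8, 1.2, 0.3]
opening: 0.376
```

```bash
python3 - <<'E'
from h import *
rep()
plan(113,26,40,0,n=7,op=0.2)
E
```

```text
t 10.3 grasp rack [109.8 -56.9  40. ] yaw 0.02 ax [ 0.002  0.    -1.   ] F [-0.8  1.2  0.3] op 0.376 j [-0.29  0.53  1.99  0.08  0.48 -0.36]
0.0, 0.8, -11.8,  0.003, 0.000, -0.000, 0.2,
0.0, 0.7, -11.8,  0.003, 0.000, -0.000, 0.2,
0.0, 0.7, -11.8,  0.003, 0.000, -0.000, 0.2,
0.0, 0.6, -11.8,  0.003, 0.000, -0.000, 0.2,
0.0, 0.6, -11.8,  0.003, 0.000, -0.000, 0.2,
0.0, 0.6, -11.8,  0.003, 0.000, -0.000, 0.2,
0.0, 0.5, -11.8,  0.003, 0.000, -0.000, 0.2,
```

Call:
jog_arm(deltas=[0,0.8,-11.8,0.003,0,0,0.2,0,0.7,-11.8,0.003,0,0,0.2,0,0.7,-11.8,0.003,0,0,0.2,0,0.6,-11.8,0.003,0,0,0.2,0,0.6,-11.8,0.003,0,0,0.2,0,0.6,-10,0.003,0,0,0.2,0,0,0,0,0,0,0.2])

```text
t: 11.18
eef_pos: [515.0, -4.0, 261.0]
tcp_rot: [1.57, 1.429, -0.018]
ft_force: [-0.2, 1.4, 1.0]
opening: 0.375
```

```bash
python3 - <<'E'
from h import *
rep()
c=cam("wrist","k_wrist"); im=c["image"]; cv2.imwrite("pics/k2.png",cv2.resize(im[50:260,230:530,::-1],None,fx=2.6,fy=2.6,interpolation=cv2.INTER_CUBIC))
E
```

```text
t 11.18 grasp rack [113.2  16.9  40. ] yaw 0.001 ax [ 0.002 -0.    -1.   ] F [-0.2  1.4  1. ] op 0.375 j [-0.14  0.53  2.    0.04  0.47 -0.15]
```

View pics/k2.png

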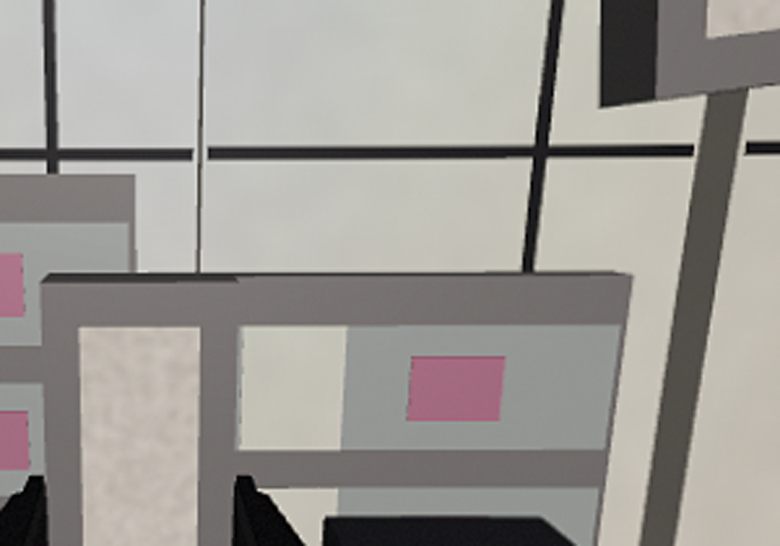

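View pics/k_wrist.png

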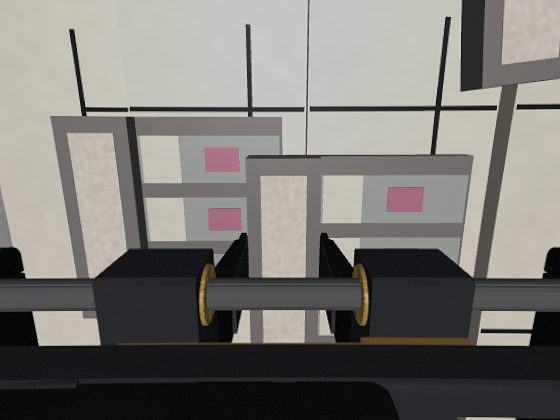

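Flat 2's band front is at zoom x≈42 and its far side at row ≈275, about 110 zoom px (17 mm) short of the side line at row 152. Computing.

```bash
python3 - <<'E'
from h import *
c=cam("wrist"); rep()
Z=lambda a:[[230+(x+.5)/2.6-.5,50+(y+.5)/2.6-.5] for x,y in a]
t=lambda uv,z: torack(c,Z(uv),p[:4],z).round(1).tolist()
print("line1",t([[47,5],[52,170]],-12)); print("line2",t([[557,10],[529,265]],0))
print("side apron",t([[70,155],[180,154]],-12),"step1",t([[220,153],[680,151]],0),"s2",t([[760,150]],12))
print("band top",t([[41,280],[238,280]],30),"low",t([[47,540]],30),"plate",t([[240,273],[631,276]],20))
print("flat1 side",t([[60,175]],8),"far",t([[134,177]],8))
E
```

```text
t 11.28 grasp rack [113.2  16.2  40.1] yaw 0.0 ax [ 0.002 -0.    -1.   ] F [-0.   1.6  0.7] op 0.376 j [-0.14  0.53  2.    0.04  0.47 -0.15]
line1 [[93.3, 121.0, -12.0], [93.5, 87.8, -12.0]]
line2 [[194.7, 117.7, -0.0], [194.9, 68.1, 0.0]]
side apron [[97.5, 90.9, -12.0], [121.5, 91.1, -12.0]] step1 [[129.2, 91.0, 0.0], [222.8, 91.0, 0.0]] s2 [[230.8, 90.7, 12.0]]
band top [[95.0, 68.3, 30.0], [130.3, 68.3, 30.0]] low [[94.8, 18.3, 30.0]] plate [[131.8, 68.5, 20.0], [205.6, 67.8, 20.0]]
flat1 side [[97.0, 86.6, 8.0]] far [[111.6, 86.2, 8.0]]
```

Call:
jog_arm(deltas=[0.1,0,-5,0,0,0,0.2,0.1,0,-5,0,0,0,0.2,0.1,0,-4.5,0,0,0,0.2,0,0,0,0,0,0,0.2,0,0,0,0,0,0,0.2])

```text
t: 11.9
eef_pos: [515.4, 10.0, 261.0]
tcp_rot: [1.567, 1.427, -0.023]
ft_force: [-0.2, -1.9, 3.1]
opening: 0.372
```

```bash
python3 - <<'E'
from h import *
rep()
c=cam("wrist","l_wrist"); im=c["image"]; cv2.imwrite("pics/l2.png",cv2.resize(im[50:260,230:530,::-1],None,fx=2.6,fy=2.6,interpolation=cv2.INTER_CUBIC))
E
```

```text
t 11.9 grasp rack [113.6  30.8  40. ] yaw -0.001 ax [ 0.003 -0.001 -1.   ] F [-0.2 -1.9  3.1] op 0.372 j [-0.11  0.53  1.99  0.03  0.47 -0.12]
```

View pics/l2.png

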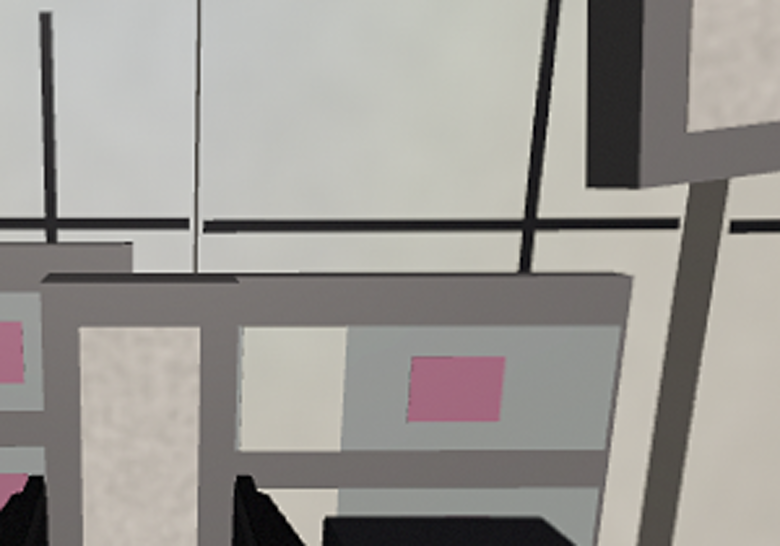

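```bash
python3 - <<'E'
from h import *
c=cam("wrist"); rep()
Z=lambda a:[[230+(x+.5)/2.6-.5,50+(y+.5)/2.6-.5] for x,y in a]
t=lambda uv,z: torack(c,Z(uv),p[:4],z).round(1).tolist()
print("line2",t([[45,15],[51,240]],0)); print("line3",t([[554,10],[525,270]],12))
print("side step1",t([[10,223],[180,223]],0),"step2",t([[220,226],[660,224]],12),"s3",t([[760,227]],24))
print("band top",t([[41,281],[238,281]],30),"low",t([[47,540]],30),"plate",t([[240,274],[631,276]],20))
print("flat1 side",t([[60,242]],8),"far",t([[131,244]],8))
E
```

```text
t 12.0 grasp rack [113.6  30.7  40.1] yaw -0.001 ax [ 0.003 -0.001 -1.   ] F [-0.2  0.6  3. ] op 0.375 j [-0.11  0.53  1.99  0.03  0.47 -0.12]
line2 [[94.7, 131.2, 0.0], [94.7, 87.6, 0.0]]
line3 [[189.6, 129.7, 12.0], [189.6, 82.3, 12.0]]
side step1 [[86.2, 91.1, 0.0], [121.7, 91.1, 0.0]] step2 [[129.0, 91.0, 12.0], [214.7, 91.0, 12.0]] s3 [[225.8, 90.9, 24.0]]
band top [[95.5, 82.3, 30.0], [130.8, 82.2, 30.0]] low [[95.3, 32.5, 30.0]] plate [[132.3, 82.5, 20.0], [206.1, 81.8, 20.0]]
flat1 side [[97.2, 87.7, 8.0]] far [[111.5, 87.3, 8.0]]
```

Call:
jog_arm(deltas=[0.1,-0.3,-2.4,0,0,0,0.2,0.1,-0.3,-2.4,0,0,-0.003,0.2,0,0,0,0,0,0,0.2,0,0,0,0,0,0,0.2])

```text
t: 12.5
eef_pos: [515.2, 14.8, 261.0]
tcp_rot: [1.566, 1.429, -0.024]
ft_force: [-1.0, -2.6, 2.9]
opening: 0.373
```

```bash
python3 - <<'E'
from h import *
rep()
c=cam("wrist","m_wrist"); im=c["image"]; cv2.imwrite("pics/m2.png",cv2.resize(im[50:260,230:530,::-1],None,fx=2.6,fy=2.6,interpolation=cv2.INTER_CUBIC))
E
```

```text
t 12.5 grasp rack [112.9  35.5  40.1] yaw -0.002 ax [ 0.001 -0.001 -1.   ] F [-1.  -2.6  2.9] op 0.373 j [-0.1   0.53  1.99  0.02  0.47 -0.1 ]
```

View pics/m2.png

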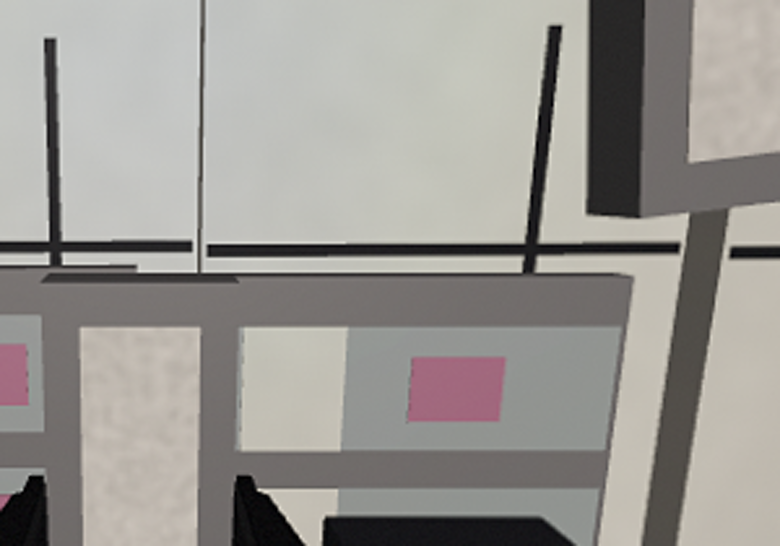

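Flat 2: side at about y 87 (line 91), edge at 94.9 against the line's 94.7. Release and lift.

Call:
jog_arm(deltas=[0,0,0,0,0,0,0.55,0,0,0,0,0,0,0.55,0,0,0,0,0,0,0.6,-40,0,0,0,0,0,0.6,-30,0,0,0,0,0,0.6,0,0,0,0,0,0,0.6])

```text
t: 13.3
eef_pos: [505.0, 15.3, 330.7]
tcp_rot: [1.57, 1.433, -0.02]
ft_force: [0.7, 1.1, -0.3]
opening: 0.6
```

```bash
python3 - <<'E'
from h import *
rep()
c=cam("wrist","n_wrist"); im=c["image"]
plan(204.8,154,95,0.124,op=0.6)
E
```

```text
t 13.3 grasp rack [111.9  35.9 110.5] yaw -0.001 ax [-0.003 -0.    -1.   ] F [ 0.7  1.1 -0.3] op 0.6 j [-0.1   0.41  1.96  0.02  0.64 -0.1 ]
4.7, 30.9, -39.4,  -0.042, -0.000, 0.001, 0.6,
4.7, 32.5, -38.1,  -0.042, -0.000, 0.001, 0.6,
4.8, 34.0, -36.7,  -0.042, -0.000, 0.001, 0.6,
```

View pics/n_wrist.png

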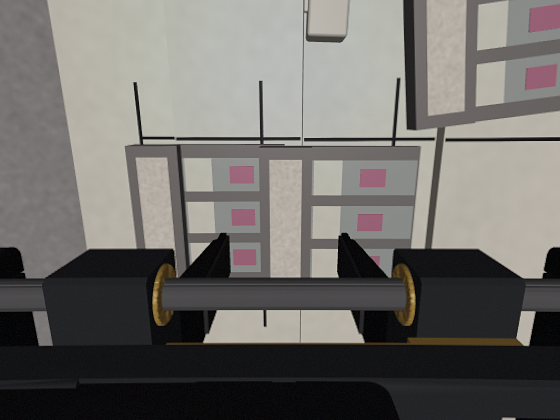

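Both flats' far sides (row 147) lie inside the side line (row 139), with their fronts on lines 1 and 2. On to flat 3.

Call:
jog_arm(deltas=[4.7,30.9,-39,-0.042,0,0.001,0.6,4.7,32.5,-38,-0.042,0,0.001,0.6,4.8,31,-33,-0.042,0,0.001,0.6,0,0,0,0,0,0,0.6,0,0,0,0,0,0,0.6])

```text
t: 13.98
eef_pos: [600.3, 130.1, 320.6]
tcp_rot: [1.436, 1.441, -0.026]
ft_force: [-0.0, -0.9, -0.6]
opening: 0.597
```

```bash
python3 - <<'E'
from h import *
rep()
c=cam("wrist","o_wrist"); im=c["image"]
plan(204.8,154,60,0.124,op=0.6)
E
```

```text
t 13.97 grasp rack [201.6 152.3  87.5] yaw 0.127 ax [-0.01  -0.001 -1.   ] F [-0.  -0.9 -0.6] op 0.597 j [ 0.11  0.56  1.7  -0.03  0.76  0.02]
27.6, 2.0, -1.5,  0.003, -0.000, 0.010, 0.6,
```

View pics/o_wrist.png

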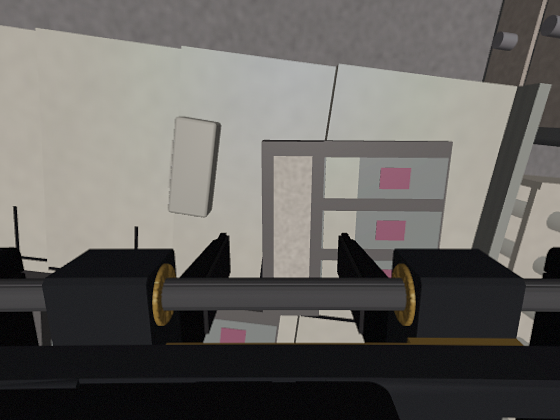

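```bash
python3 - <<'E'
from h import *
c=cam("wrist"); rep()
t=lambda uv,z: torack(c,uv,p[:4],z).round(1)
a=t([[263,143],[326,143]],42); b=t([[450,142]],32); print(a,b)
y=np.arctan2(b[0,1]-a[0,1],b[0,0]-a[0,0]); print(y)
m=(a[0]+a[1])/2; print("band centre",m+55*np.array([np.sin(.127),-np.cos(.127),0]))
plan(206,154,56,0.125,op=0.6)
E
```

```text
t 14.07 grasp rack [201.8 151.9  88.1] yaw 0.126 ax [-0.009 -0.001 -1.   ] F [0.  0.4 0.1] op 0.599 j [ 0.11  0.55  1.7  -0.03  0.76  0.02]
[[182.2 206.2  42. ]
 [217.4 210.6  42. ]] [[290.3 219.7  32. ]]
0.12424113823392081
band centre [206.76623829 153.84295166  42.        ]
32.1, 3.2, -1.6,  0.001, -0.000, 0.009, 0.6,
```

Call:
jog_arm(deltas=[31,3,-1.6,0.001,0,0.009,0.6,0,0,0,0,0,0,0.6,0,0,0,0,0,0,0.6])

```text
t: 14.45
eef_pos: [606.5, 129.4, 291.8]
tcp_rot: [1.448, 1.43, -0.019]
ft_force: [-0.4, 0.1, 0.4]
opening: 0.6
```

```bash
python3 - <<'E'
from h import *
rep()
plan(205.5,154,52.2,0.124,op=0.6)
E
```

```text
t 14.45 grasp rack [205.5 151.8  58.1] yaw 0.122 ax [ 0.001 -0.    -1.   ] F [-0.4  0.1  0.4] op 0.6 j [ 0.11  0.6   1.71 -0.03  0.69  0.02]
5.9, 0.4, -2.1,  -0.002, 0.000, -0.001, 0.6,
```

Call:
jog_arm(deltas=[5.8,0.3,-2,-0.002,0,-0.001,0.6,0,0,0,0,0,0,0.6])

```text
t: 14.7
eef_pos: [607.3, 131.1, 287.4]
tcp_rot: [1.446, 1.429, -0.019]
ft_force: [0.7, -0.2, -0.1]
opening: 0.6
```

```bash
python3 - <<'E'
from h import *
rep()
E
```

```text
t 14.7 grasp rack [205.8 153.6  53.6] yaw 0.124 ax [ 0.002 -0.    -1.   ] F [ 0.7 -0.2 -0.1] op 0.6 j [ 0.11  0.61  1.71 -0.03  0.68  0.02]
```

Call:
jog_arm(deltas=[2,0,0,0,0,0,0.6,0,0,0,0,0,0,0.6])

```text
t: 14.95
eef_pos: [607.6, 131.1, 285.8]
tcp_rot: [1.447, 1.428, -0.018]
ft_force: [0.1, 0.4, -0.6]
opening: 0.604
```

Call:
jog_arm(deltas=[1.2,0,0,0,0,0,0.6])

```text
t: 15.08
eef_pos: [607.8, 131.2, 284.8]
tcp_rot: [1.447, 1.428, -0.018]
ft_force: [-3.4, -0.4, 11.4]
opening: 0.602
```

```bash
python3 - <<'E'
from h import *
rep()
E
```

```text
t 15.07 grasp rack [206.1 153.7  51. ] yaw 0.124 ax [ 0.003  0.    -1.   ] F [-3.4 -0.4 11.4] op 0.602 j [ 0.11  0.61  1.71 -0.03  0.68  0.02]
```

Contact exactly at the predicted 51. Back off and close.

Call:
jog_arm(deltas=[-1.2,0,0,0,0,0,0.6,0,0,0,0,0,0,0.2,0,0,0,0,0,0,0.2,0,0,0,0,0,0,0.2])

```text
t: 15.58
eef_pos: [607.6, 131.2, 285.9]
tcp_rot: [1.447, 1.428, -0.018]
ft_force: [-1.6, -0.1, 0.5]
opening: 0.375
```

```bash
python3 - <<'E'
from h import *
rep()
plan(208,37,52.1,0,n=9,op=0.2)
E
```

```text
t 15.57 grasp rack [206.  153.7  52.2] yaw 0.124 ax [ 0.002 -0.    -1.   ] F [-1.6 -0.1  0.5] op 0.375 j [ 0.11  0.61  1.71 -0.03  0.68  0.02]
0.0, -1.3, 12.9,  0.014, 0.000, -0.000, 0.2,
0.0, -1.2, 12.9,  0.014, 0.000, -0.000, 0.2,
0.0, -1.0, 12.9,  0.014, 0.000, -0.000, 0.2,
0.0, -0.8, 12.9,  0.014, 0.000, -0.000, 0.2,
0.0, -0.6, 13.0,  0.014, 0.000, -0.000, 0.2,
0.0, -0.4, 13.0,  0.014, 0.000, -0.000, 0.2,
0.0, -0.3, 13.0,  0.014, 0.000, -0.000, 0.2,
0.0, -0.1, 13.0,  0.014, 0.000, -0.000, 0.2,
0.0, 0.1, 13.0,  0.014, 0.000, -0.000, 0.2,
```

Call:
jog_arm(deltas=[0,-1.3,12.9,0.014,0,0,0.2,0,-1.2,12.9,0.014,0,0,0.2,0,-1,12.9,0.014,0,0,0.2,0,-0.8,12.9,0.014,0,0,0.2,0,-0.6,12.9,0.014,0,0,0.2,0,0,0,0,0,0,0.2])

```text
t: 16.32
eef_pos: [607.5, 60.9, 286.1]
tcp_rot: [1.522, 1.429, -0.02]
ft_force: [-1.3, -0.8, 0.8]
opening: 0.371
```

```bash
python3 - <<'E'
from h import *
rep()
plan(208,35,52.1,0,n=4,op=0.2)
E
```

```text
t 16.32 grasp rack [207.1  83.4  52.2] yaw 0.047 ax [ 0.002 -0.    -1.   ] F [-1.3 -0.8  0.8] op 0.371 j [-0.01  0.59  1.74 -0.    0.66 -0.04]
0.0, -0.3, 12.1,  0.012, 0.000, -0.001, 0.2,
0.0, -0.1, 12.1,  0.012, 0.000, -0.001, 0.2,
0.0, 0.0, 12.1,  0.012, 0.000, -0.001, 0.2,
0.0, 0.2, 12.1,  0.012, 0.000, -0.001, 0.2,
```

Call:
jog_arm(deltas=[0,-0.3,12,0.011,0,0,0.2,0,-0.1,12,0.011,0,0,0.2,0,0,12,0.011,0,0,0.2,0,0.2,5,0.008,0,0,0.2,0,0,0,0,0,0,0.2,0,0,0,0,0,0,0.2])

```text
t: 17.08
eef_pos: [607.9, 17.2, 286.3]
tcp_rot: [1.565, 1.429, -0.02]
ft_force: [-0.4, 0.3, 0.3]
opening: 0.373
```

```bash
python3 - <<'E'
from h import *
rep()
c=cam("wrist","q_wrist"); im=c["image"]; cv2.imwrite("pics/q2.png",cv2.resize(im[50:260,230:530,::-1],None,fx=2.6,fy=2.6,interpolation=cv2.INTER_CUBIC))
E
```

```text
t 17.07 grasp rack [208.4  39.7  52.2] yaw 0.004 ax [ 0.002 -0.    -1.   ] F [-0.4  0.3  0.3] op 0.373 j [-0.08  0.59  1.75  0.01  0.66 -0.08]
```

View pics/q2.png

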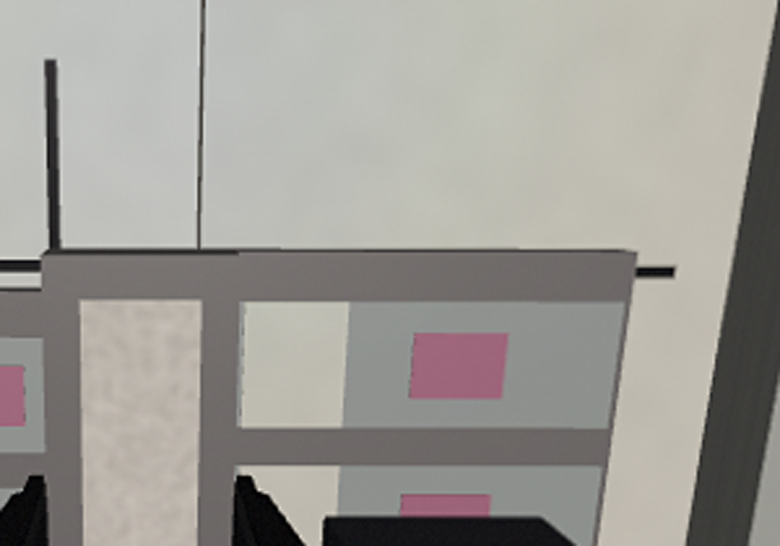

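```bash
python3 - <<'E'
from h import *
c=cam("wrist"); rep()
Z=lambda a:[[230+(x+.5)/2.6-.5,50+(y+.5)/2.6-.5] for x,y in a]
t=lambda uv,z: torack(c,Z(uv),p[:4],z).round(1).tolist()
print("line3",t([[50,65],[54,240]],12))
print("side s2",t([[20,265]],12),"s3",t([[655,271]],24))
print("band top",t([[42,256],[238,256]],42),"low",t([[47,540]],42),"plate",t([[240,251],[636,253]],32))
print("flat2 side",t([[20,289]],20))
plan(208,33.3,52.1,0,n=2,op=.2)
E
```

```text
t 17.18 grasp rack [208.4  39.8  52.1] yaw 0.004 ax [ 0.002 -0.    -1.   ] F [ 0.7 -1.6  0.1] op 0.373 j [-0.08  0.59  1.75  0.01  0.66 -0.08]
line3 [[189.6, 131.0, 12.0], [189.7, 96.5, 12.0]]
side s2 [[182.4, 91.3, 12.0]] s3 [[309.5, 91.5, 24.0]]
band top [[190.3, 95.6, 42.0], [225.2, 95.7, 42.0]] low [[190.0, 41.4, 42.0]] plate [[226.6, 95.9, 32.0], [300.9, 95.6, 32.0]]
flat2 side [[183.3, 87.2, 20.0]]
0.0, -0.0, 3.3,  0.002, 0.000, -0.001, 0.2,
0.0, -0.0, 3.3,  0.002, 0.000, -0.001, 0.2,
```

Call:
jog_arm(deltas=[0.1,-0.2,3,0.002,0,0,0.2,0.1,-0.2,3,0.001,0,0,0.2,0,-0.2,2,0,0,0,0.2,0,0,0,0,0,0,0.2,0,0,0,0,0,0,0.2])

```text
t: 17.8
eef_pos: [607.2, 9.5, 286.2]
tcp_rot: [1.57, 1.428, -0.017]
ft_force: [0.2, 1.5, 0.9]
opening: 0.376
```

```bash
python3 - <<'E'
from h import *
rep()
c=cam("wrist","r_wrist"); im=c["image"]; cv2.imwrite("pics/r2.png",cv2.resize(im[50:260,230:530,::-1],None,fx=2.6,fy=2.6,interpolation=cv2.INTER_CUBIC))
E
```

```text
t 17.8 grasp rack [207.9  32.   52.1] yaw 0.002 ax [ 0.003  0.    -1.   ] F [0.2 1.5 0.9] op 0.376 j [-0.09  0.59  1.75  0.02  0.66 -0.09]
```

View pics/r2.png

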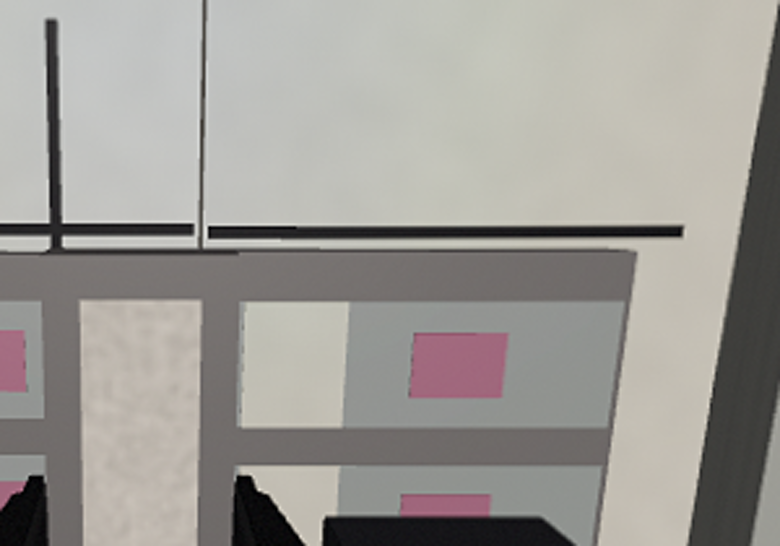

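Side gap is about 3.2 mm (wanted 4). Trim 0.8 mm, then release and rise.

Call:
jog_arm(deltas=[0.1,0,0.9,0.001,0,0,0.2,0,0,0,0,0,0,0.2,0,0,0,0,0,0,0.55,0,0,0,0,0,0,0.55,0,0,0,0,0,0,0.6,-40,0,0,0,0,0,0.6,-40,0,0,0,0,0,0.6,0,0,0,0,0,0,0.6])

```text
t: 18.85
eef_pos: [595.8, 8.5, 366.5]
tcp_rot: [1.569, 1.43, -0.019]
ft_force: [0.6, 0.9, -0.4]
opening: 0.599
```

```bash
python3 - <<'E'
from h import *
rep()
c=cam("wrist","s_wrist")
E
```

```text
t 18.85 grasp rack [207.5  30.7 133.3] yaw 0.0 ax [ 0.001 -0.    -1.   ] F [ 0.6  0.9 -0.4] op 0.599 j [-0.1   0.48  1.71  0.02  0.82 -0.09]
```

View pics/s_wrist.png

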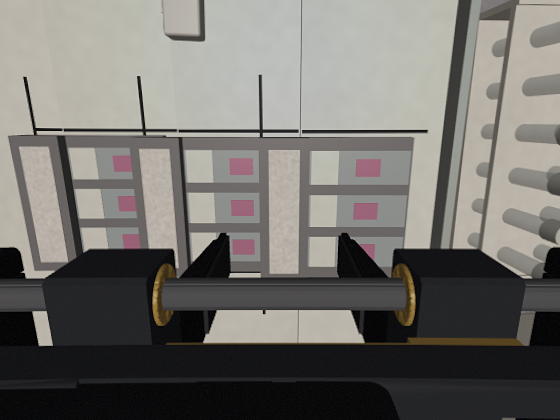

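All three far sides (rows 134–138) are inside the side line (row 130), shingled on their lines. Back away for a clear overall check.

Call:
jog_arm(deltas=[-45,-30,0,0,0,0,0.6,-30,-30,45,0,0,0,0.6,-10,-20,50,0,0,0,0.6,0,-10,50,0,0,0,0.6,0,0,30,0,0,0,0.6,0,0,0,0,0,0,0.6,0,0,0,0,0,0,0.6])

```text
t: 19.77
eef_pos: [489.5, -168.9, 430.6]
tcp_rot: [1.59, 1.443, 0.003]
ft_force: [-0.3, 1.2, -0.4]
opening: 0.6
```

```bash
python3 - <<'E'
from h import *
rep()
c=cam("wrist","t_wrist"); c=cam("top"); im=c["image"][100:275,185:410,::-1]; cv2.imwrite("pics/t_topz.png",cv2.resize(im,None,fx=3.4,fy=3.4,interpolation=cv2.INTER_CUBIC))
E
```

```text
t 19.77 grasp rack [ 112.1 -148.   211.2] yaw 0.001 ax [-0.013  0.003 -1.   ] F [-0.3  1.2 -0.4] op 0.6 j [-0.47  0.3   1.81  0.07  0.93 -0.49]
```

View pics/t_wrist.png

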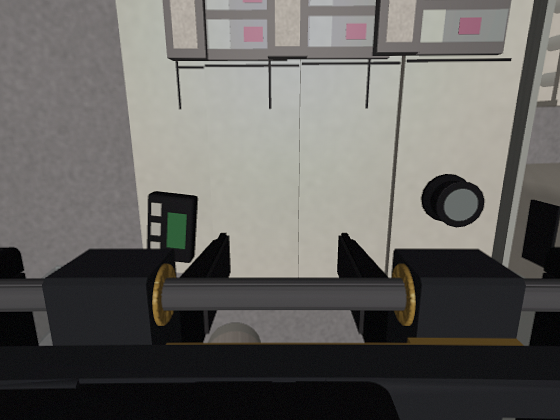

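View pics/t_topz.png

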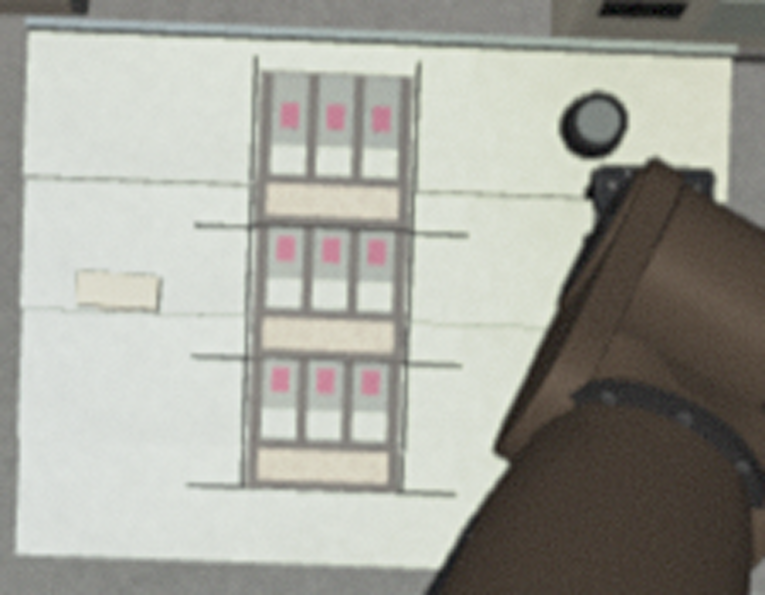

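Everything sits in place; mailer, loupe and counter are unmoved. Checking the right-hand gaps numerically from the wrist picture.

```bash
python3 - <<'E'
from h import *
c=cam("wrist"); rep()
im=c["image"]; cv2.imwrite("pics/u.png",cv2.resize(im[30:120,150:520,::-1],None,fx=2.15,fy=3,interpolation=cv2.INTER_CUBIC))
E
```

```text
t 19.93 grasp rack [ 112.4 -147.5  211.7] yaw 0.003 ax [-0.012  0.002 -1.   ] F [ 1.2 -0.3 -0.6] op 0.601 j [-0.47  0.3   1.81  0.07  0.93 -0.49]
```

View pics/u.png

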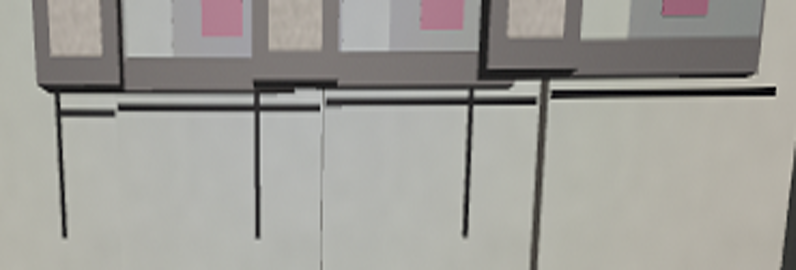

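```bash
python3 - <<'E'
from h import *
c=cam("wrist"); 
Z=lambda a:[[150+(x+.5)/2.15-.5,30+(y+.5)/3-.5] for x,y in a]
t=lambda uv,z: torack(c,Z(uv),p[:4],z).round(1).tolist()
print("side",t([[90,113]],-12),t([[150,107]],0),t([[400,101]],12),t([[600,94],[740,92]],24))
print("lines",t([[58,110],[63,220]],-12),t([[257,110],[257,220]],0),t([[470,110],[465,220]],12))
print("f1",t([[41,85],[118,85]],18),t([[200,87]],8),"f2",t([[256,79],[334,79]],30),t([[400,81]],20),"f3",t([[482,70],[570,70]],42),t([[650,74],[752,74]],32))
E
```

```text
side [[15.1, -27.2, -12.0]] [[45.9, -26.9, 0.0]] [[158.7, -26.8, 12.0]] [[241.3, -27.0, 24.0], [299.2, -27.0, 24.0]]
lines [[-0.0, -26.3, -12.0], [-0.4, -62.0, -12.0]] [[95.0, -27.7, 0.0], [94.7, -62.2, 0.0]] [[189.6, -29.5, 12.0], [189.6, -62.7, 12.0]]
f1 [[2.3, -23.4, 18.0], [35.7, -23.2, 18.0]] [[70.0, -22.1, 8.0]] f2 [[96.2, -23.4, 30.0], [128.7, -23.4, 30.0]] [[157.5, -22.3, 20.0]] f3 [[187.2, -23.2, 42.0], [222.0, -23.4, 42.0]] [[257.9, -23.0, 32.0], [298.8, -23.4, 32.0]]
```

Side gaps are about 3.7 mm on the right and 4 mm on the left. The x readings in this oblique view are scattered, so I'll cross-check them with a model overlay on the top view.

```bash
python3 - <<'E'
from h import *
c=cam("top"); im=c["image"][100:275,185:410,::-1]; 
x0,y0,x1,y1=245,110,315,255; F=4
out=cv2.resize(c["image"][y0:y1,x0:x1,::-1],None,fx=F,fy=F,interpolation=cv2.INTER_CUBIC)
ov=out.copy()
for i in range(3):
    ly=pc[5]; e=pc[4]+95*i; z=12*i
    for P in ([[e,ly+55,z+18],[e,ly-55,z+18],[e+36,ly-55,z+18],[e+36,ly+55,z+18]],[[e+112,ly+55,z+8],[e+112,ly-55,z+8]]):
        q=proj(c,rack2w(pc[:4],np.array(P))); q=((q-[x0,y0]+.5)*F).astype(int)
        cv2.polylines(ov,[q],len(P)>2,(0,0,255),1)
    q=proj(c,rack2w(pc[:4],np.array([[e,ly+100,z-12],[e,ly-100,z-12]]))); q=((q-[x0,y0]+.5)*F).astype(int); cv2.polylines(ov,[q],False,(0,160,0),1)
cv2.imwrite("pics/v.png",np.hstack([out,ov]))
E
```

```text
(no output)
```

View pics/v.png

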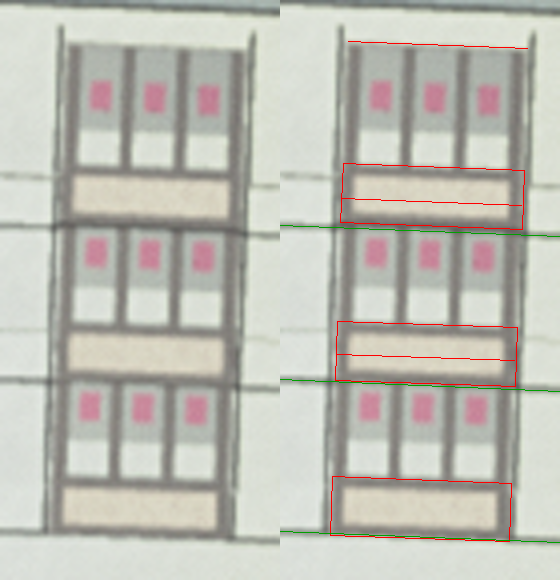

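```bash
python3 - <<'E'
from h import *
print(env.job_done()); rep()
E
```

```text
the job is handed in; nothing more can be done
None
the job is handed in; nothing more can be done
```

I slid all three flats into the lane in the order asked (lowest, middle, top) and handed the job in at about 20 s. I held each flat by its label band and slid it along its step. I never raised one: the tool height stayed within about half a millimetre during each slide.

**Sides:** In the wrist-camera checks, all three flats sit between the side lines. They are about 4 mm clear on the left and 3.7 mm on the right, with next to no skew.

**Lower edges:** In the close-up checks each edge was within about 0.5 mm of its own exposure line. A model overlay on the last top view agreed to about 1 mm.

**A check that disagreed:** One last wrist view, taken at a slant, put the edges 1 to 3 mm off their lines, in different directions for different flats. I put that down to hand-picked corners at a slant and trusted the close-ups.

**Everything else:** The mailer and loupe look unmoved in the last top view, and the counter in the last wrist view. I didn't compare the items on the bench separately. The highest force I saw was about 30 N, from lightly feeling for the first flat with the fingertips. The gripper was well clear of everything at hand-in.

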